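Snap the driver board home in the laser-driver housing

TASK

The spare driver board lies half under the riser shelf: draw it right out by its free end and let it lie on the table, then take it again by the heat sink and set it level over the four snap posts of the open housing, connector in the rear opening. Press it down evenly until all four posts have clicked through and the board sits fully home, without letting it tip steeply or one side kick up off its posts, then let go. Leave the optics, boxes and tools round about where they are.

Things in the scene. Friction and masses are not known exactly. Their poses are not given: they have to be found in the camera images.
- sink (a point): Centre of the heat sink on the loose driver board: black, finned, 52 mm along the board, 32 across, 30 tall, on the middle of the board's top. The point lies over the board's middle, 19 mm above the board's underside, 15 below the heat sink's top. x: along the board from its plain end to its connector end; y: across, to the left; z: up, out of the component side.
- tail (a point): Middle of the board's plain end edge, 85 mm from the board's middle, half-way up its 4 mm thickness; axes as sink. The board: dark green, 170 x 64 x 4 mm, 0.28 kg. At the start it lies flat on the table, connector end and heat sink under the riser shelf, plain end sticking out 50 to 65 mm towards the robot.
- hole0 (a point): Rear left 10 mm through hole of the board, centre, on the underside: 70 mm towards the connector end and 22 mm to the left of the board's middle. Belongs on post0. The connector between the rear holes is a dark-grey block 26 mm wide, 16 tall, that overhangs the board's end by 9 mm.
- hole1 (a point): Rear right 10 mm hole, as hole0 but 22 mm to the right. Belongs on post1. On the board's top nothing stands in the strips 26 to 60 mm from the middle, on both sides of the heat sink and up to 25 mm either side of the centre line: room for fingers or a push.
- hole2 (a point): Front left 10 mm hole, on the underside: 70 mm towards the plain end and 22 mm to the left of the board's middle. Belongs on post2.
- hole3 (a point): Front right 10 mm hole, on the underside: 70 mm towards the plain end and 22 mm to the right of the board's middle. Belongs on post3.
- tray (a point): Laser-driver housing, fixed, lid off: open grey sheet-metal tray, 176 x 72 mm inside, side walls 44 mm above the table, black front panel 52 mm; the rear panel has an opening 42 mm wide, open at the top, for the connector. Site: middle of the inner floor, 3 mm above the table; x from front panel to rear, y left, z up. Only 4 mm stay free between board and side walls: no room for fingers.
- post0 (a point): Rear left snap post of the housing, white nylon: centre of its shoulder, 18 mm above the table, where the board's underside finally rests. A pointed split tip rises 12 mm above the shoulder, to go through the board's hole; its two barbs, towards the housing's front and rear, reach 7 mm from the axis at 5.5 mm above the shoulder, slope inwards to the top and spring in.
- post1 (a point): Rear right snap post, like post0. A board laid over the posts first rests on the slopes of the barbs, its underside about 8 mm above the shoulders. About 4 to 5 N over each post (15 to 20 N in the middle, for all four together) pushes it on; once its top is under the barbs they snap out over it and it is home.
- post2 (a point): Front left snap post, like post0: centre of its shoulder.
- post3 (a point): Front right snap post, like post0: centre of its shoulder.
- riser_front (a point): Riser shelf, fixed: black plate 260 mm wide, 200 deep on two side plates, underside 52 and top 62 mm above the table; instruments on it start 95 mm behind its front edge, 140 mm above the table. A board must be all out before it can be lifted. Site: table height under the middle of its front edge; x goes in under the shelf, away from the robot, y left along the edge, z up.
- lens_c (a point): Lens in a square black holder on a post and round foot (48 mm diameter), 105 mm tall, loose, to be left alone. Site 50 mm above the table on the post's axis.
- mirror_c (a point): Mirror mount on a post and round foot (48 mm diameter), 101 mm tall, loose, to be left alone. Site 50 mm above the table on the post's axis.
- lensbox_c (a point): Closed grey lens box, 62 x 62 x 26 mm, loose, to be left alone. Site at its centre.
- blank_c (a point): Bare aluminium blanking plate, 125 x 45 x 6 mm, no holes, loose, to be left alone. Site at its centre.
- sparepost_c (a point): Bare steel optics post, 13 mm diameter, 100 mm long, lying on the table, loose, to be left alone. Site at its centre.
- driver_c (a point): Screwdriver, 170 mm long, lying on the table, loose, to be left alone. Site near its middle.
Things that resemble listed ones, but are neither listed nor needed, are in the scene too. What is shaped like the part that bears sink but pink or purple is not meant.

How it is judged:
By the outcome, as a careful person would: the job done as asked, in the order asked, and still so for the second after the job is handed in, with the robot touching nothing.
It also fails if it takes over 61 s, if anything falls off the work surface, if the arm or the gripper's body presses on something with over 40 N, if the wrist force passes 120 N, or if a joint passes its speed limit or range.

ROBOT

A 6-joint arm with a two-finger parallel gripper is mounted at the origin on the work surface. World frame = base frame: x ahead of the robot, y to its left, z up, the work surface at z = 0. Lengths are in m, angles in rad, forces in N, time in s.
With the tool pointing down it reaches from about 0.25 to 0.725 m from the base axis. Payload 4 kg.
Tool frame: the origin (TCP) lies at the very end of the fingers, on their centre line; the grasp point (between the pads) lies 19 mm behind it; x points along the fingers, y is the direction in which the jaws open and shut, and the axes are right-handed (so a half turn about x gives the same grasp; the last joint's range is limited). The gripper opens to 85 mm and grips with 20 to 120 N. Pads are 22 mm wide; open, the fingers measure 114 mm over their backs; the gripper's body (76 mm by 85 mm) begins 54 mm behind the grasp point. The pads swing forward as they close: fully open they stand 13 mm farther back than shut.
Start: joints at [-1.302, 0.241, 0.005, 1.335, 0, 1.571], TCP at [0.133, -0.482, 0.231] pointing down, gripper open.
Joint ranges: [-2.72, 2.72], [-1.05, 1.87], [-1.09, 1.28], [-1.99, 2.15], [-1.42, 1.44], [-3.14, 3.14]. Speed limits (rad/s): [2.79, 2.79, 3.14, 3.14, 3.14, 3.14].

INTERFACE

Orientations are given as a unit quaternion [x, y, z, w].
In Python, from workcell import get_obs, camera, job_done gives the robot as it stands. The module is installed in compiled form; this text tells all that it offers.
- The arm moves only by the tool arm_command, never from a script. Its argument "motion" is a list of rows, each an object of numbers: "x", "y", "z": the shift along the tool's x, y, z in m; "roll": the turn about the tool's x in rad; "fingers": the opening, from 0 (shut) to 1 (fully open). A call has 1 to 20 rows; each row shifts and turns the pose as measured when the row begins, along the tool's axes as they then stand; what a row does not reach is not made up. A row lasts 1/12 s, in which the tool goes at most 41.7 mm and 7.16 degrees, less where a joint would pass 70% of its speed; a pose out of reach is approached as far as the arm can. A call is refused whole if a number of a shift passes 0.0417 or a number of a turn 0.125, either way. A call with a gripper value outside its range is refused whole. The fingers move at their own pace and stop on an object; the grip force is fixed at half the most. Time passes only in rows, so rows that do not move let the fingers close. It gives the time, the measured TCP pose, the force and the opening at its end, in the units of the state.
- get_obs(): the state, without advancing time (a new reading comes with each control period).
- camera(name): name is "scene" or "top" or "wrist"; returns a dict with "frame" (400x640x3 uint8, red, green, blue), "intrinsics" (3x3 intrinsics, pixels), "rvec" (rotation vector, rad) and "tvec" (3), from world to camera coordinates, as OpenCV has them. Camera axes: x right, y down, z forward; pixel columns grow to the right and rows downward; lengths in m; the calibration is good to about 2 mm. A picture is of the moment at which its call begins. There is no depth.
- job_done(): hands the job in, once; it reports no verdict.
The state is a dict: "clock": time; "joint_pos": joint angles; "joint_vel": joint speeds; "tau": joint torques, N m; "eef_pos": TCP position; "tool_rot": TCP orientation; "ft_force": force on the tool from outside, world axes, zero at the start; "ft_torque": the same for the moment, N m; "grip_width": finger opening in m.
Only numpy, scipy, OpenCV 4.12 (cv2) and the standard library are available. Lean on these libraries where they do the work, as an engineer would, in place of code of your own. Each camera call takes 0.05 s, during which the arm holds its last target.

## Working session

There is one attempt and no reset: what is moved stays moved. The work goes in short steps, Python scripts to look and compute and a tool call to move; the robot and the scene stay as the last step left them, time stands still between calls to the robot, and variables do not carry over. Pictures are saved under pics/ and viewed, and the job is handed in when it is done.

Besides the shell and the picture viewer there is one more tool, called after "Emit:" as name(argument=value, ...) on one line, values as JSON. arm_command: Moves the arm, as the interface text tells. Its arguments: {"type":"object","properties":{"motion":{"type":"array","items":{"type":"object","properties":{"x":{"type":"number"},"y":{"type":"number"},"z":{"type":"number"},"roll":{"type":"number"},"fingers":{"type":"number"}}}}},"required":["motion"]}

```bash
mkdir -p pics; cat > h.py <<'E'
import numpy as np, cv2
from workcell import get_obs, camera, job_done
def snap(name,fn):
    c=camera(name); f=c["frame"]
    cv2.imwrite("pics/"+fn+".png",cv2.cvtColor(f,cv2.COLOR_RGB2BGR))
    np.savez("pics/"+fn+".npz",f=f,K=c["intrinsics"],r=c["rvec"],t=c["tvec"])
    return load(fn)
def load(fn):
    d=np.load("pics/"+fn+".npz"); return {k:d[k] for k in d}
def ray(c,u,v,z):
    R=cv2.Rodrigues(c["r"].reshape(3,1))[0]; t=c["t"].reshape(3)
    o=-R.T@t; d=R.T@np.linalg.inv(c["K"])@np.array([u,v,1.])
    return o+d*(z-o[2])/d[2]
def proj(c,p):
    return cv2.projectPoints(np.array(p,float).reshape(-1,1,3),c["r"],c["t"],c["K"],None)[0].reshape(-1,2)
def crop(fn,x0,y0,x1,y1,s,out):
    im=cv2.imread("pics/"+fn+".png")[y0:y1,x0:x1]
    cv2.imwrite("pics/"+out+".png",cv2.resize(im,None,fx=s,fy=s,interpolation=cv2.INTER_CUBIC))
E
python3 - <<'E'
from h import *
for n in ["scene","top","wrist"]:
    c=snap(n,n+"0"); R=cv2.Rodrigues(c["r"].reshape(3,1))[0]
    print(n,-R.T@c["t"].reshape(3),R[2],c["K"][0,0])
o=get_obs()
for k in o: print(k,np.round(o[k],4))
E
```

```text
scene [ 1.23296028 -0.72674371  0.93163825] [-0.51332311  0.57218094 -0.63961579] 404.32412762530697
top [0.27476874 0.00499692 1.43289694] [ 0.19929112  0.02717863 -0.97956336] 409.09327515095026
wrist [ 0.19584173 -0.46534373  0.37295657] [-0.25374802 -0.0684988  -0.96484188] 291.58076713732476
clock 0.15
joint_pos [-1.302   0.2412  0.004   1.3352  0.      1.5708]
joint_vel [-0.0005 -0.0007  0.0029  0.0025  0.0004 -0.001 ]
tau [ 2.00000e-04 -3.72634e+01  2.52639e+01  1.24000e-02  0.00000e+00
  0.00000e+00]
eef_pos [ 0.1327 -0.4816  0.2306]
tool_rot [-0.7007 -0.0953  0.7008 -0.0942]
ft_force [ 0.306  -0.0227  0.2524]
ft_torque [-0.0563  0.004   0.0223]
grip_width 0.0857
```

View pics/top0.png

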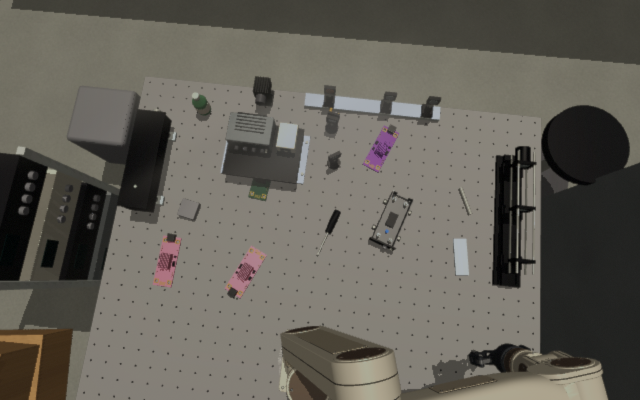

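View pics/scene0.png

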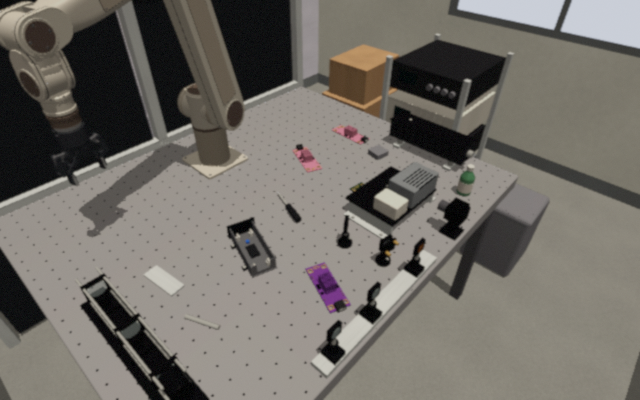

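View pics/wrist0.png

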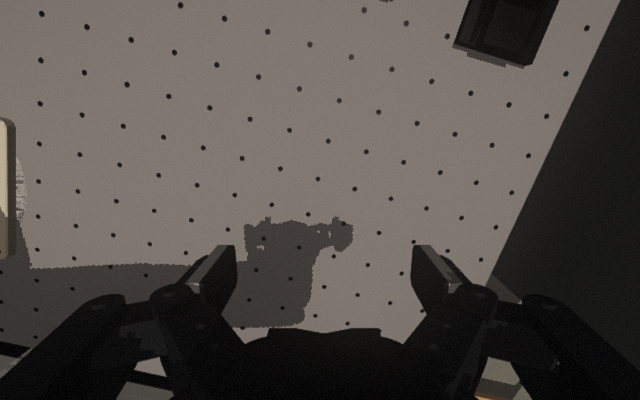

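```bash
python3 - <<'E'
from h import *
crop("top0",210,95,330,215,6,"c1"); crop("top0",340,170,440,270,6,"c2"); crop("scene0",320,150,450,240,6,"c3")
crop("scene0",210,200,300,290,6,"c4")
E
```

```text
(no output)
```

View pics/c1.png

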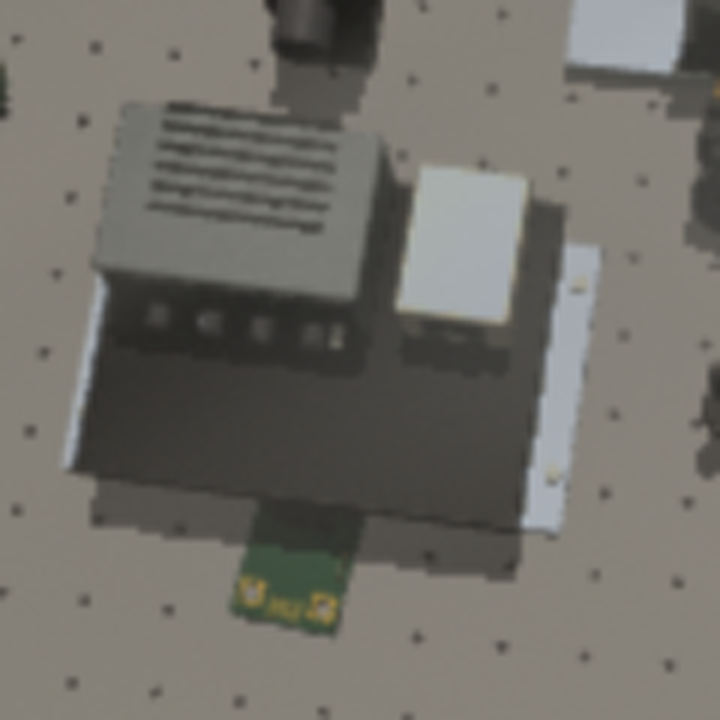

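View pics/c2.png

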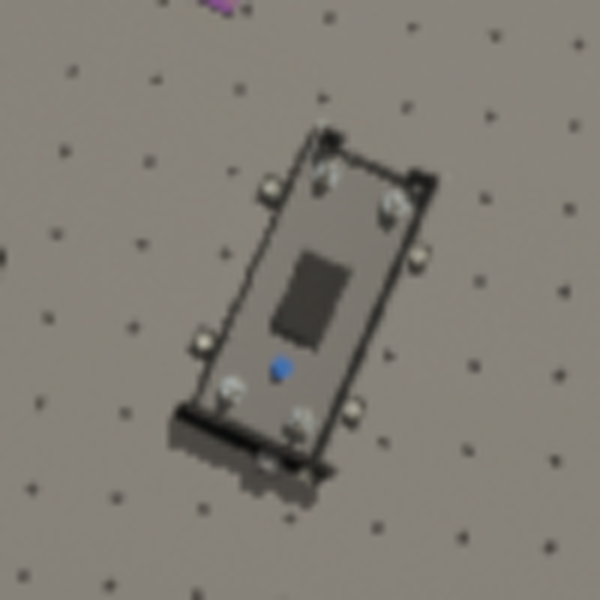

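View pics/c3.png

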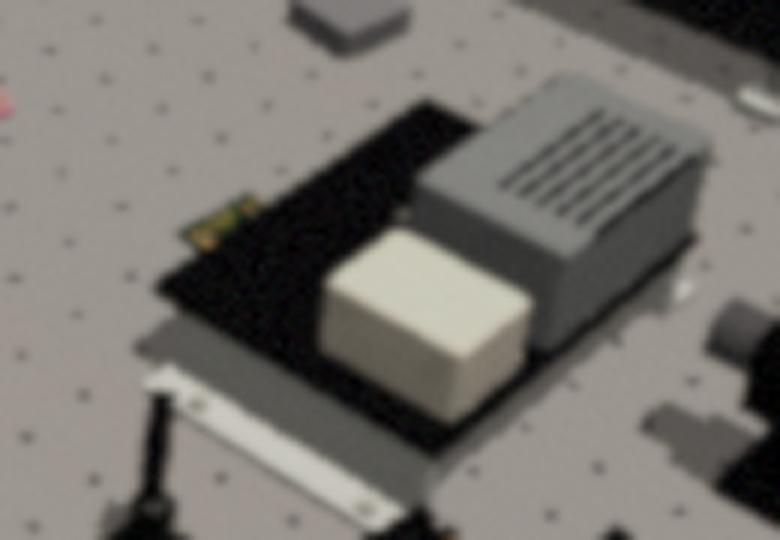

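View pics/c4.png

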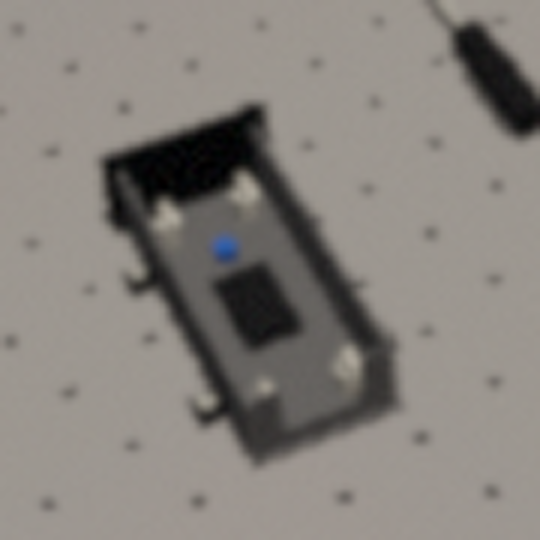

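```bash
python3 - <<'E'
from h import *
c=load("top0")
T=lambda z,*p:[np.round(ray(c,u,v,z),4) for u,v in p]
f=lambda x,y,ox,oy:(ox+(x)/6-.0,oy+y/6)
a=T(.004,f(230,612,210,95),f(337,635,210,95)); print("tail",a)
print("side",T(.004,f(256,510,210,95),f(364,525,210,95)))
print("riser",T(.062,f(70,468,210,95),f(523,529,210,95)))
p=np.array(T(.028,*[f(x,y,340,170) for x,y in[(327,178),(395,208),(231,388),(300,422)]]));print("posts",p)
m=p.mean(0);print(m); d=p[:2].mean(0)-p[2:].mean(0);print(np.hypot(*d[:2]),np.arctan2(d[1],d[0]))
print("walls", T(.044,*[f(x,y,340,170) for x,y in[(312,130),(436,178),(190,405),(325,468)]]))
n=c["f"]; b=n.astype(int); g=((b[...,1]-b[...,0]>12)&(b[...,1]-b[...,2]>8)).astype(np.uint8)
g[:150]=0;g[215:]=0;g[:,:230]=0;g[:,290:]=0
ys,xs=np.nonzero(g);print(len(xs),xs.min(),xs.max(),ys.min(),ys.max())
E
```

```text
tail [array([0.5248, 0.2879, 0.004 ]), array([0.5182, 0.2228, 0.004 ])]
side [array([0.5881, 0.2816, 0.004 ]), array([0.5863, 0.216 , 0.004 ])]
riser [array([0.5879, 0.3806, 0.062 ]), array([0.5816, 0.1165, 0.062 ])]
posts [[ 0.5689 -0.2258  0.028 ]
 [ 0.5557 -0.2663  0.028 ]
 [ 0.4407 -0.1806  0.028 ]
 [ 0.4258 -0.2213  0.028 ]]
[ 0.497775 -0.2235    0.028   ]
0.136703739890319 -0.3362087718490946
walls [array([ 0.5927, -0.2124,  0.044 ]), array([ 0.5726, -0.2854,  0.044 ]), array([ 0.4266, -0.1563,  0.044 ]), array([ 0.4   , -0.2347,  0.044 ])]
109 249 267 186 199
```

```bash
cat >> h.py <<'E'
from scipy.spatial.transform import Rotation as Ro
def go(x,y,z,jaw=None,verbose=True):
    """needed tool-frame shift from now to world target; jaw=world yaw of tool y (mod pi)"""
    o=get_obs(); M=Ro.from_quat(o["tool_rot"]).as_matrix(); p=np.array(o["eef_pos"])
    d=np.array([x,y,z])-p; 
    yaw=np.arctan2(M[1,1],M[0,1])
    out=M.T@d
    print("t",round(float(o["clock"]),2),"pos",np.round(p,4),"jawyaw",round(yaw,4),"zyaw",round(np.arctan2(M[1,2],M[0,2]),4),"q6",np.round(o["joint_pos"],2),"F",np.round(o["ft_force"],2),"w",round(float(o["grip_width"]),4))
    print(" shift tool xyz",np.round(out,4),"xaxis",np.round(M[:,0],3))
    if jaw is not None:
        e=(jaw-yaw+np.pi/2)%np.pi-np.pi/2
        print(" roll needed (about tool x)", round(-e,4), "world yaw err",round(e,4))
E
python3 - <<'E'
from h import *
go(.541,.253,.231,np.pi/2-.10)
E
```

```text
t 0.15 pos [ 0.1327 -0.4816  0.2306] jawyaw -1.302 zyaw -2.8728 q6 [-1.3   0.24  0.    1.34  0.    1.57] F [ 0.31 -0.02  0.25] w 0.0857
 shift tool xyz [ 0.0006 -0.5997 -0.5888] xaxis [-0.     0.002 -1.   ]
 roll needed (about tool x) 0.3688 world yaw err -0.3688
```

Emit:
arm_command(motion=[{"roll":0.123,"fingers":1},{"roll":0.123},{"roll":0.123},{"y":-0.035,"z":-0.015},{"y":-0.035,"z":-0.015},{"y":-0.035,"z":-0.015},{"y":-0.035,"z":-0.015},{"y":-0.035,"z":-0.015},{"y":-0.035,"z":-0.015},{"y":-0.035,"z":-0.015},{"y":-0.035,"z":-0.015},{"y":-0.035,"z":-0.015},{"y":-0.035,"z":-0.015},{"y":-0.035,"z":-0.015},{"y":-0.035,"z":-0.015},{"y":-0.035,"z":-0.015},{"y":-0.035,"z":-0.015},{"y":-0.035,"z":-0.015},{"y":-0.035,"z":-0.015},{"y":-0.035,"z":-0.015}])

```text
schema error: expected keys x, y, z, roll, fingers
```

```bash
python3 - <<'E'
from h import *
go(.541,.253,.231,np.pi/2-.10)
E
```

```text
t 0.15 pos [ 0.1327 -0.4816  0.2306] jawyaw -1.302 zyaw -2.8728 q6 [-1.3   0.24  0.    1.34  0.    1.57] F [ 0.31 -0.02  0.25] w 0.0857
 shift tool xyz [ 0.0006 -0.5997 -0.5888] xaxis [-0.     0.002 -1.   ]
 roll needed (about tool x) 0.3688 world yaw err -0.3688
```

All keys are needed in every row.

Emit:
arm_command(motion=[{"x":0,"y":0,"z":0,"roll":0.123,"fingers":1},{"x":0,"y":0,"z":0,"roll":0.123,"fingers":1},{"x":0,"y":0,"z":0,"roll":0.123,"fingers":1},{"x":0,"y":-0.035,"z":-0.015,"roll":0,"fingers":1},{"x":0,"y":-0.035,"z":-0.015,"roll":0,"fingers":1},{"x":0,"y":-0.035,"z":-0.015,"roll":0,"fingers":1},{"x":0,"y":-0.035,"z":-0.015,"roll":0,"fingers":1},{"x":0,"y":-0.035,"z":-0.015,"roll":0,"fingers":1},{"x":0,"y":-0.035,"z":-0.015,"roll":0,"fingers":1},{"x":0,"y":-0.035,"z":-0.015,"roll":0,"fingers":1},{"x":0,"y":-0.035,"z":-0.015,"roll":0,"fingers":1},{"x":0,"y":-0.035,"z":-0.015,"roll":0,"fingers":1},{"x":0,"y":-0.035,"z":-0.015,"roll":0,"fingers":1},{"x":0,"y":-0.035,"z":-0.015,"roll":0,"fingers":1},{"x":0,"y":-0.035,"z":-0.015,"roll":0,"fingers":1},{"x":0,"y":-0.035,"z":-0.015,"roll":0,"fingers":1},{"x":0,"y":-0.035,"z":-0.015,"roll":0,"fingers":1},{"x":0,"y":-0.035,"z":-0.015,"roll":0,"fingers":1}])

```text
clock: 1.65
eef_pos: [0.4187, -0.0127, 0.2279]
tool_rot: [-0.706, 0.006, 0.707, 0.038]
ft_force: [0.2, -0.9, 0.0]
grip_width: 0.0853
```

```bash
python3 - <<'E'
from h import *
go(.541,.253,.231,np.pi/2-.10)
E
```

```text
t 1.65 pos [ 0.4187 -0.0127  0.2279] jawyaw -1.6328 zyaw 3.0798 q6 [-0.06  0.08 -0.19  1.3   0.04  3.14] F [ 0.17 -0.91  0.01] w 0.0853
 shift tool xyz [ 0.0088 -0.2727 -0.1057] xaxis [-0.001  0.045 -0.999]
 roll needed (about tool x) 0.038 world yaw err -0.038
```

Emit:
arm_command(motion=[{"x":0,"y":0,"z":0,"roll":-0.124,"fingers":1},{"x":0,"y":0,"z":0,"roll":-0.124,"fingers":1},{"x":0,"y":0,"z":0,"roll":-0.124,"fingers":1},{"x":0,"y":0,"z":0,"roll":-0.124,"fingers":1},{"x":0,"y":0,"z":0,"roll":-0.124,"fingers":1},{"x":0,"y":0,"z":0,"roll":-0.124,"fingers":1},{"x":0,"y":0,"z":0,"roll":-0.124,"fingers":1},{"x":0,"y":0,"z":0,"roll":-0.124,"fingers":1},{"x":0,"y":0,"z":0,"roll":-0.124,"fingers":1},{"x":0,"y":0,"z":0,"roll":-0.124,"fingers":1},{"x":0,"y":0,"z":0,"roll":-0.124,"fingers":1},{"x":0,"y":0,"z":0,"roll":-0.124,"fingers":1},{"x":0,"y":0,"z":0,"roll":-0.124,"fingers":1},{"x":0,"y":0,"z":0,"roll":-0.124,"fingers":1},{"x":0,"y":0,"z":0,"roll":-0.124,"fingers":1},{"x":0,"y":0,"z":0,"roll":-0.124,"fingers":1},{"x":0,"y":0,"z":0,"roll":-0.124,"fingers":1},{"x":0,"y":0,"z":0,"roll":-0.124,"fingers":1},{"x":0,"y":0,"z":0,"roll":-0.124,"fingers":1},{"x":0,"y":0,"z":0,"roll":-0.124,"fingers":1}])

```text
clock: 3.32
eef_pos: [0.4173, -0.0077, 0.2214]
tool_rot: [0.257, 0.674, -0.229, 0.653]
ft_force: [-0.3, 0.2, 0.0]
grip_width: 0.0854
```

```bash
python3 - <<'E'
from h import *
go(.541,.253,.231,np.pi/2-.10)
E
```

```text
t 3.32 pos [ 0.4173 -0.0077  0.2214] jawyaw 0.8687 zyaw -0.701 q6 [-0.05  0.1  -0.2   1.29  0.05  0.65] F [-0.32  0.22  0.01] w 0.0854
 shift tool xyz [ 0.0008  0.2791 -0.0739] xaxis [-0.015  0.047 -0.999]
 roll needed (about tool x) -0.6021 world yaw err 0.6021
```

Emit:
arm_command(motion=[{"x":0,"y":0,"z":0,"roll":-0.125,"fingers":1},{"x":0,"y":0,"z":0,"roll":-0.125,"fingers":1},{"x":0,"y":0,"z":0,"roll":-0.125,"fingers":1},{"x":0,"y":0,"z":0,"roll":-0.125,"fingers":1},{"x":0,"y":0,"z":0,"roll":-0.125,"fingers":1},{"x":0,"y":0,"z":0,"roll":-0.125,"fingers":1},{"x":0,"y":0,"z":0,"roll":-0.125,"fingers":1},{"x":0,"y":0,"z":0,"roll":-0.125,"fingers":1},{"x":0,"y":0,"z":0,"roll":-0.125,"fingers":1},{"x":0,"y":0,"z":0,"roll":-0.125,"fingers":1},{"x":0,"y":0,"z":0,"roll":-0.125,"fingers":1},{"x":0,"y":0,"z":0,"roll":-0.125,"fingers":1},{"x":0,"y":0,"z":0,"roll":-0.125,"fingers":1},{"x":0,"y":0,"z":0,"roll":-0.125,"fingers":1},{"x":0,"y":0,"z":0,"roll":-0.125,"fingers":1},{"x":0,"y":0,"z":0,"roll":-0.125,"fingers":1},{"x":0,"y":0,"z":0,"roll":-0.125,"fingers":1},{"x":0,"y":0,"z":0,"roll":-0.125,"fingers":1},{"x":0,"y":0,"z":0,"roll":-0.125,"fingers":1},{"x":0,"y":0,"z":0,"roll":-0.125,"fingers":1}])

```text
clock: 4.98
eef_pos: [0.4115, -0.0075, 0.2157]
tool_rot: [-0.535, 0.433, 0.572, 0.446]
ft_force: [-1.0, -0.5, -0.1]
grip_width: 0.0855
```

```bash
python3 - <<'E'
from h import *
go(.541,.253,.231,np.pi/2-.10)
E
```

```text
t 4.98 pos [ 0.4115 -0.0075  0.2157] jawyaw -2.9132 zyaw 1.7983 q6 [-0.05  0.1  -0.21  1.29  0.05 -1.85] F [-0.98 -0.48 -0.12] w 0.0855
 shift tool xyz [-0.0067 -0.1848  0.2251] xaxis [-0.029  0.047 -0.998]
 roll needed (about tool x) -1.2424 world yaw err 1.2424
```

```bash
cat >> h.py <<'E'
def st():
    o=get_obs(); M=Ro.from_quat(o["tool_rot"]).as_matrix()
    print("t",round(float(o["clock"]),2),"q",np.round(o["joint_pos"],4),"dq",np.round(o["joint_vel"],3),"tau",np.round(o["tau"],2)); print("p",np.round(o["eef_pos"],4),"xax",np.round(M[:,0],4),"jaw",round(np.arctan2(M[1,1],M[0,1]),4),"jawz",round(M[2,1],4),"F",np.round(o["ft_force"],2),"T",np.round(o["ft_torque"],2),"w",round(float(o["grip_width"]),4))
E
python3 -c "
from h import *
st()"
```

```text
t 4.98 q [-0.0519  0.0989 -0.2104  1.2926  0.0456 -1.8514] dq [-1.000e-03  3.000e-03 -7.000e-03 -2.000e-03 -0.000e+00 -1.485e+00] tau [  0.   -29.53  24.57   0.24   0.15   1.24]
p [ 0.4115 -0.0075  0.2157] xax [-0.0287  0.0472 -0.9985] jaw -2.9132 jawz 0.0173 F [-0.98 -0.48 -0.12] T [ 0.01 -0.07  0.06] w 0.0855
```

Emit:
arm_command(motion=[{"x":0,"y":0,"z":0,"roll":-0.125,"fingers":1},{"x":0,"y":0,"z":0,"roll":-0.125,"fingers":1},{"x":0,"y":0,"z":0,"roll":-0.125,"fingers":1},{"x":0,"y":0,"z":0,"roll":-0.125,"fingers":1},{"x":0,"y":0,"z":0,"roll":-0.125,"fingers":1},{"x":0,"y":0,"z":0,"roll":-0.125,"fingers":1},{"x":0,"y":0,"z":0,"roll":-0.125,"fingers":1},{"x":0,"y":0,"z":0,"roll":-0.125,"fingers":1},{"x":0,"y":0,"z":0,"roll":-0.125,"fingers":1},{"x":0,"y":0,"z":0,"roll":-0.125,"fingers":1}])

```text
clock: 5.82
eef_pos: [0.4087, -0.0075, 0.2128]
tool_rot: [-0.693, 0.017, 0.719, 0.049]
ft_force: [0.3, 0.3, -0.7]
grip_width: 0.0858
```

```bash
python3 - <<'E'
from h import *
st()
E
```

```text
t 5.82 q [-0.052   0.1006 -0.2164  1.2919  0.0454 -3.1016] dq [-3.000e-03  3.000e-03 -8.000e-03 -0.000e+00  1.000e-03 -1.483e+00] tau [ -0.   -29.5   24.47   0.29   0.15   1.24]
p [ 0.4087 -0.0075  0.2128] xax [-0.0357  0.0473 -0.9982] jaw -1.6645 jawz -0.0438 F [ 0.34  0.28 -0.74] T [-0.1  -0.09 -0.01] w 0.0858
```

Emit:
arm_command(motion=[{"x":0,"y":0,"z":0,"roll":-0.08,"fingers":1}])

```text
clock: 5.9
eef_pos: [0.4087, 0.0015, 0.2125]
tool_rot: [-0.694, -0.005, 0.72, 0.022]
ft_force: [-0.8, -0.2, -0.1]
grip_width: 0.0852
```

```bash
python3 - <<'E'
from h import *
st()
E
```

```text
t 5.9 q [-0.0243  0.0999 -0.2178  1.2901  0.0377 -3.1417] dq [ 0.377 -0.013 -0.017 -0.022 -0.069 -0.003] tau [ -1.92 -29.53  24.4    0.37   0.13  -4.59]
p [0.4087 0.0015 0.2125] xax [-0.036   0.0386 -0.9986] jaw -1.5964 jawz -0.0377 F [-0.76 -0.17 -0.09] T [-0.   -0.03 -0.02] w 0.0852
```

Emit:
arm_command(motion=[{"x":0,"y":0,"z":0,"roll":-0.06,"fingers":1},{"x":0,"y":0,"z":0,"roll":-0.06,"fingers":1}])

```text
clock: 6.07
eef_pos: [0.4073, 0.03, 0.2119]
tool_rot: [-0.694, -0.027, 0.719, -0.016]
ft_force: [-0.3, -0.4, -1.2]
grip_width: 0.0855
```

```bash
python3 - <<'E'
from h import *
st()
E
```

```text
t 6.07 q [ 0.0614  0.0975 -0.2215  1.286   0.0162 -3.1405] dq [ 0.51  -0.013 -0.019 -0.019 -0.127 -0.001] tau [-2.290e+00 -2.951e+01  2.436e+01  3.500e-01  1.400e-01  1.000e-02]
p [0.4073 0.03   0.2119] xax [-0.0351  0.0141 -0.9993] jaw -1.511 jawz -0.0162 F [-0.31 -0.41 -1.25] T [-0.02 -0.02 -0.01] w 0.0855
```

Emit:
arm_command(motion=[{"x":0,"y":0,"z":0,"roll":-0.03,"fingers":1}])

```text
clock: 6.15
eef_pos: [0.4064, 0.0381, 0.2117]
tool_rot: [-0.694, -0.033, 0.719, -0.026]
ft_force: [-0.3, 0.3, 0.8]
grip_width: 0.0854
```

```bash
python3 - <<'E'
from h import *
st()
E
```

```text
t 6.15 q [ 0.0853  0.0972 -0.2224  1.2854  0.0111 -3.1406] dq [ 0.252 -0.001 -0.007 -0.007 -0.079 -0.   ] tau [ -0.9  -29.39  24.48   0.26   0.11   0.  ]
p [0.4064 0.0381 0.2117] xax [-0.035   0.0082 -0.9994] jaw -1.4869 jawz -0.0111 F [-0.34  0.29  0.78] T [-0.03 -0.08  0.  ] w 0.0854
```

Emit:
arm_command(motion=[{"x":0,"y":0,"z":0,"roll":0.092,"fingers":1},{"x":0,"y":0,"z":0,"roll":0.092,"fingers":1},{"x":0.008,"y":-0.0285,"z":-0.014,"roll":0,"fingers":1},{"x":0.008,"y":-0.0285,"z":-0.014,"roll":0,"fingers":1},{"x":0.008,"y":-0.0285,"z":-0.014,"roll":0,"fingers":1},{"x":0.008,"y":-0.0285,"z":-0.014,"roll":0,"fingers":1},{"x":0.008,"y":-0.0285,"z":-0.014,"roll":0,"fingers":1},{"x":0.008,"y":-0.0285,"z":-0.014,"roll":0,"fingers":1},{"x":0.008,"y":-0.0285,"z":-0.014,"roll":0,"fingers":1},{"x":0.008,"y":-0.0285,"z":-0.014,"roll":0,"fingers":1}])

```text
clock: 6.98
eef_pos: [0.5422, 0.2586, 0.1419]
tool_rot: [-0.694, 0.04, 0.718, 0.041]
ft_force: [0.4, -0.4, -0.6]
grip_width: 0.0855
```

```bash
python3 - <<'E'
from h import *
st();go(.541,.253,.1,np.pi/2-.10)
snap("wrist","w1")
E
```

```text
t 6.98 q [ 0.4359  0.5116  0.1682  1.2572  0.0179 -2.5916] dq [0.367 0.714 0.867 0.142 0.004 0.369] tau [ -0.1  -51.17  21.62   0.14   0.15  -0.29]
p [0.5422 0.2586 0.1419] xax [-0.0345  0.0037 -0.9994] jaw -1.6852 jawz 0.0003 F [ 0.44 -0.38 -0.55] T [-0.01 -0.03  0.01] w 0.0855
t 6.98 pos [0.5422 0.2586 0.1419] jawyaw -1.6852 zyaw 3.0272 q6 [ 0.44  0.51  0.17  1.26  0.02 -2.59] F [ 0.44 -0.38 -0.55] w 0.0855
 shift tool xyz [ 0.0419  0.0057 -0.0008] xaxis [-0.035  0.004 -0.999]
 roll needed (about tool x) -0.0144 world yaw err 0.0144
```

View pics/w1.png

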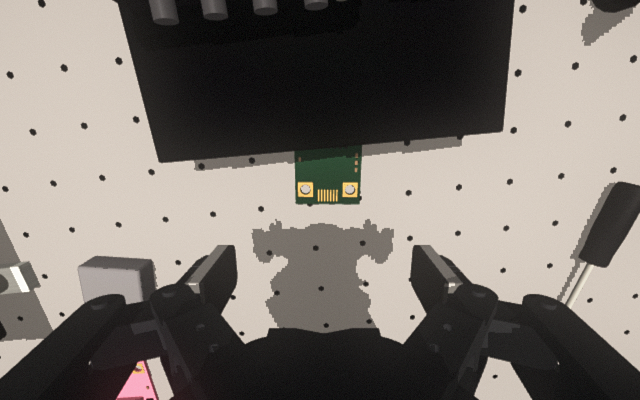

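```bash
python3 - <<'E'
from h import *
c=load("w1")
for p in [(295,203.5),(361,205),(306,190),(350,190),(296,152),(362,147)]: print(p,np.round(ray(c,*p,.004),4))
for p in [(160,161),(503,130)]: print(p,np.round(ray(c,*p,.062),4))
st()
E
```

```text
(295, 203.5) [0.5266 0.2875 0.004 ]
(361, 205) [0.5175 0.222  0.004 ]
(306, 190) [0.5392 0.2747 0.004 ]
(350, 190) [0.5343 0.2316 0.004 ]
(296, 152) [0.5773 0.2793 0.004 ]
(362, 147) [0.5749 0.2167 0.004 ]
(160, 161) [0.5896 0.3763 0.062 ]
(503, 130) [0.5832 0.1195 0.062 ]
t 7.03 q [ 0.4405  0.5211  0.1743  1.2529  0.0206 -2.5906] dq [-0.034 -0.064 -0.125  0.02  -0.019 -0.067] tau [ -4.01 -63.48  24.14   3.49  -0.66   0.13]
p [0.5443 0.2635 0.1383] xax [-0.0349  0.0063 -0.9994] jaw -1.6815 jawz -0.0024 F [ 5.32  3.87 -0.07] T [ 0.26 -0.42 -0.01] w 0.0857
```

```bash
python3 - <<'E'
from h import *
go(.540,.2527,.02,np.pi/2-.115)
E
```

```text
t 7.03 pos [0.5443 0.2635 0.1383] jawyaw -1.6815 zyaw 3.0309 q6 [ 0.44  0.52  0.17  1.25  0.02 -2.59] F [ 5.32  3.87 -0.07] w 0.0857
 shift tool xyz [ 0.1183  0.0115 -0.0011] xaxis [-0.035  0.006 -0.999]
 roll needed (about tool x) 0.0043 world yaw err -0.0043
```

Emit:
arm_command(motion=[{"x":0.024,"y":0.004,"z":0,"roll":0,"fingers":0.9},{"x":0.024,"y":0.004,"z":0,"roll":0,"fingers":0.9},{"x":0.024,"y":0.003,"z":0,"roll":0,"fingers":0.9},{"x":0.024,"y":0,"z":0,"roll":0,"fingers":0.9},{"x":0.012,"y":0,"z":0,"roll":0,"fingers":0.9},{"x":0.0,"y":0,"z":0,"roll":0,"fingers":0.9}])

```text
clock: 7.53
eef_pos: [0.5398, 0.2563, 0.0216]
tool_rot: [-0.693, 0.036, 0.719, 0.038]
ft_force: [-0.1, 0.4, -0.1]
grip_width: 0.077
```

```bash
python3 - <<'E'
from h import *
go(.540,.2527,.01,np.pi/2-.115);st()
snap("wrist","w2");snap("scene","s2");crop("s2",320,120,440,220,6,"s2c")
E
```

```text
t 7.53 pos [0.5398 0.2563 0.0216] jawyaw -1.6753 zyaw 3.0371 q6 [ 0.43  0.62  0.01  0.99  0.02 -2.6 ] F [-0.11  0.44 -0.13] w 0.077
 shift tool xyz [ 0.0115  0.0036 -0.001 ] xaxis [-0.037  0.004 -0.999]
 roll needed (about tool x) 0.0105 world yaw err -0.0105
t 7.53 q [ 0.4336  0.6156  0.007   0.9943  0.0193 -2.6038] dq [-0.003  0.008 -0.011  0.015 -0.001 -0.001] tau [  0.06 -51.07  22.11  -0.32   0.07   0.  ]
p [0.5398 0.2563 0.0216] xax [-0.0373  0.004  -0.9993] jaw -1.6753 jawz -0.0001 F [-0.11  0.44 -0.13] T [ 0.    0.01 -0.01] w 0.077
```

View pics/w2.png

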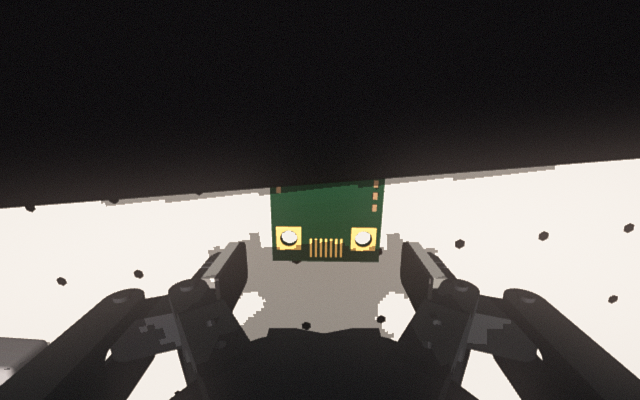

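View pics/s2c.png

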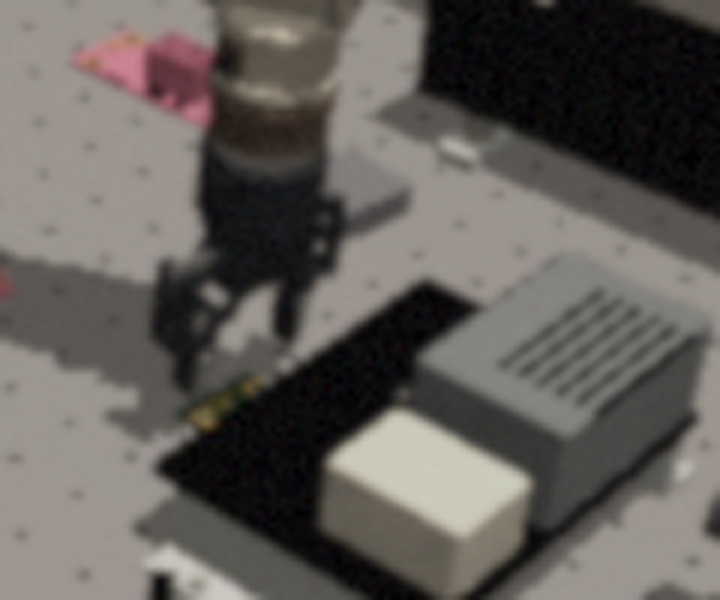

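```bash
python3 - <<'E'
from h import *
c=load("w2")
for p in [(272.5,261),(380.5,262),(289,238),(363,238),(270.5,190),(384,180)]: print(p,np.round(ray(c,*p,.004),4))
st()
E
```

```text
(272.5, 261) [0.5262 0.2874 0.004 ]
(380.5, 262) [0.5187 0.2224 0.004 ]
(289, 238) [0.5402 0.2753 0.004 ]
(363, 238) [0.5356 0.2319 0.004 ]
(270.5, 190) [0.5703 0.2815 0.004 ]
(384, 180) [0.5694 0.2181 0.004 ]
t 7.63 q [ 0.4335  0.6131  0.0101  0.9964  0.0194 -2.6037] dq [ 0.001 -0.032  0.039  0.001  0.002 -0.001] tau [ 2.000e-02 -4.924e+01  2.080e+01  1.300e-01  6.000e-02 -0.000e+00]
p [0.5413 0.257  0.0241] xax [-0.0341  0.0056 -0.9994] jaw -1.6755 jawz -0.002 F [0.51 0.65 0.25] T [ 0.04 -0.    0.04] w 0.0768
```

Emit:
arm_command(motion=[{"x":0.01,"y":0.002,"z":0,"roll":0.01,"fingers":0.88},{"x":0.01,"y":0.002,"z":0,"roll":0,"fingers":0.88},{"x":0.006,"y":0.0,"z":0,"roll":0,"fingers":0.88}])

```text
clock: 7.88
eef_pos: [0.5442, 0.2546, 0.0016]
tool_rot: [-0.697, 0.038, 0.715, 0.044]
ft_force: [-0.0, -0.1, -0.8]
grip_width: 0.075
```

```bash
python3 - <<'E'
from h import *
go(.541,.2529,-.005,np.pi/2-.112);st()
snap("wrist","w3")
E
```

```text
t 7.88 pos [0.5442 0.2546 0.0016] jawyaw -1.6867 zyaw 3.0259 q6 [ 0.43  0.63 -0.02  0.94  0.02 -2.6 ] F [-0.02 -0.11 -0.81] w 0.075
 shift tool xyz [0.0066 0.0021 0.0028] xaxis [-0.025  0.01  -1.   ]
 roll needed (about tool x) -0.0039 world yaw err 0.0039
t 7.88 q [ 0.4279  0.6347 -0.0186  0.9357  0.0191 -2.5981] dq [ 0.002  0.073 -0.062 -0.156  0.005  0.007] tau [ 3.000e-02 -5.107e+01  2.113e+01  2.400e-01  6.000e-02 -1.000e-02]
p [0.5442 0.2546 0.0016] xax [-0.0246  0.0098 -0.9997] jaw -1.6867 jawz -0.0069 F [-0.02 -0.11 -0.81] T [-0.01 -0.07 -0.  ] w 0.075
```

View pics/w3.png

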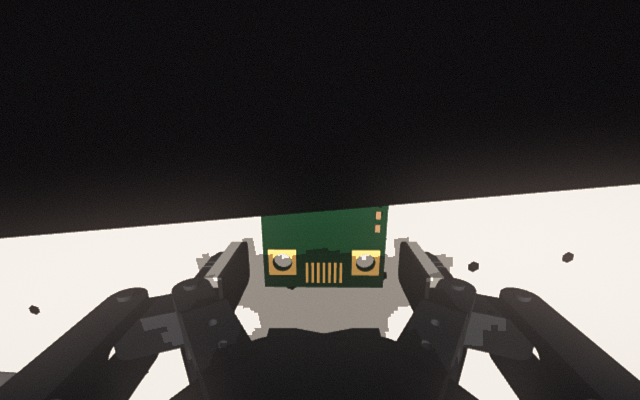

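Emit:
arm_command(motion=[{"x":0.007,"y":0.001,"z":0.002,"roll":0,"fingers":0.88},{"x":0.001,"y":0,"z":0,"roll":0,"fingers":0.8},{"x":0.0,"y":0,"z":0,"roll":0,"fingers":0.7},{"x":0.0,"y":0,"z":0,"roll":0,"fingers":0.6}])

```text
clock: 8.27
eef_pos: [0.5424, 0.2517, -0.0043]
tool_rot: [-0.698, 0.04, 0.714, 0.043]
ft_force: [-0.4, 0.7, -1.9]
grip_width: 0.0615
```

```bash
python3 - <<'E'
from h import *
go(.541,.2529,-.005,np.pi/2-.112);st()
snap("wrist","w4")
E
```

```text
t 8.27 pos [ 0.5424  0.2517 -0.0043] jawyaw -1.6878 zyaw 3.0247 q6 [ 0.43  0.64 -0.03  0.92  0.01 -2.6 ] F [-0.36  0.71 -1.92] w 0.0615
 shift tool xyz [ 0.0007 -0.001   0.0016] xaxis [-0.022  0.006 -1.   ]
 roll needed (about tool x) -0.005 world yaw err 0.005
t 8.27 q [ 0.4272  0.6368 -0.0334  0.918   0.0143 -2.5975] dq [-0.001 -0.017  0.003  0.018 -0.009 -0.003] tau [ -0.67 -51.77  21.26   0.21  -0.28   0.1 ]
p [ 0.5424  0.2517 -0.0043] xax [-0.0217  0.0058 -0.9997] jaw -1.6878 jawz -0.0033 F [-0.36  0.71 -1.92] T [0.16 0.08 0.09] w 0.0615
```

View pics/w4.png

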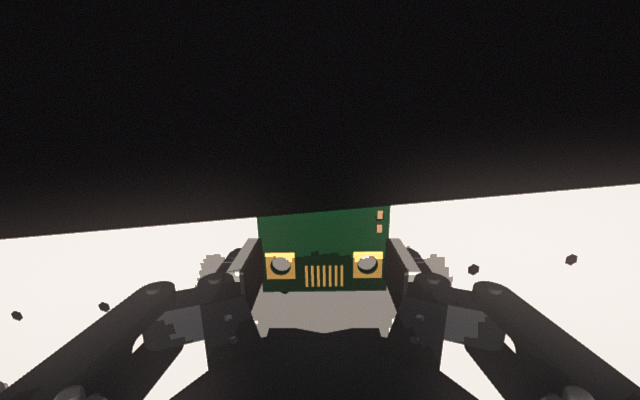

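Emit:
arm_command(motion=[{"x":0.0,"y":0,"z":0,"roll":0,"fingers":0.5},{"x":0.0,"y":0,"z":0,"roll":0,"fingers":0.4}])

```text
clock: 8.48
eef_pos: [0.5424, 0.2519, -0.0049]
tool_rot: [-0.698, 0.04, 0.714, 0.043]
ft_force: [0.9, 0.0, -0.7]
grip_width: 0.0613
```

```bash
python3 - <<'E'
from h import *
st()
snap("wrist","w5")
crop("w5",180,200,460,320,2.8,"w5c")
E
```

```text
t 8.48 q [ 0.4274  0.6373 -0.0341  0.9164  0.0144 -2.5973] dq [ 0.001  0.004 -0.004 -0.006  0.001 -0.001] tau [ 1.300e-01 -5.116e+01  2.052e+01  3.900e-01  1.300e-01  1.000e-02]
p [ 0.5424  0.2519 -0.0049] xax [-0.0215  0.006  -0.9998] jaw -1.6878 jawz -0.0035 F [ 0.94  0.01 -0.68] T [-0.06 -0.07 -0.02] w 0.0613
```

View pics/w5c.png

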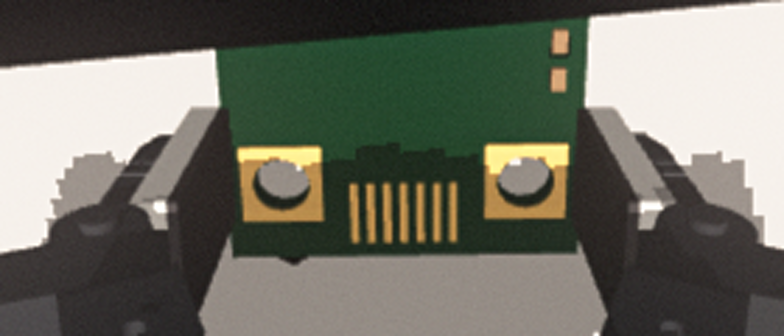

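```bash
python3 - <<'E'
from h import *
c=load("top0"); b=c["f"].astype(int)
g=((b[...,0]-b[...,1]>40)).astype(np.uint8)
n,l,s,ce=cv2.connectedComponentsWithStats(g)
for i in range(1,n):
    if s[i,4]>60:
        cn=cv2.findContours((l==i).astype(np.uint8),0,2)[0][0]
        bx=cv2.boxPoints(cv2.minAreaRect(cn)); print(s[i],[np.round(ray(c,u,v,.004)[:2],3).tolist() for u,v in bx])
for p in [(335,210),(330,232),(318,253)]: print("drv",np.round(ray(c,*p,.01),3))
E
```

```text
[364 131  32  41 458] [[0.694, -0.106], [0.831, -0.163], [0.805, -0.219], [0.67, -0.161]]
[153 241  27  46 711] [[0.188, 0.569], [0.345, 0.565], [0.339, 0.501], [0.183, 0.506]]
[229 247  33  45 616] [[0.217, 0.315], [0.354, 0.255], [0.329, 0.198], [0.193, 0.26]]
drv [ 0.512 -0.024  0.01 ]
drv [ 0.433 -0.014  0.01 ]
drv [0.356 0.019 0.01 ]
```

Emit:
arm_command(motion=[{"x":-0.001,"y":0,"z":0.008,"roll":0,"fingers":0.4},{"x":0.0,"y":0,"z":0.014,"roll":0,"fingers":0.4},{"x":0.0,"y":0,"z":0.018,"roll":0,"fingers":0.4}])

```text
clock: 8.78
eef_pos: [0.5047, 0.2565, -0.0039]
tool_rot: [-0.699, 0.04, 0.712, 0.044]
ft_force: [0.4, -0.1, -1.7]
grip_width: 0.0611
```

```bash
python3 - <<'E'
from h import *
go(.398,.2685,-.005,np.pi/2-.112);st()
E
```

```text
t 8.78 pos [ 0.5047  0.2565 -0.0039] jawyaw -1.691 zyaw 3.0215 q6 [ 0.46  0.58 -0.14  0.87  0.01 -2.56] F [ 0.44 -0.08 -1.65] w 0.0611
 shift tool xyz [0.0032 0.0009 0.1073] xaxis [-0.018  0.007 -1.   ]
 roll needed (about tool x) -0.0082 world yaw err 0.0082
t 8.78 q [ 0.4627  0.5828 -0.1355  0.8657  0.0142 -2.5589] dq [ 0.211 -0.298 -0.571 -0.269  0.01   0.215] tau [-1.410e+00 -4.710e+01  2.131e+01  6.400e-01  4.000e-02 -2.000e-01]
p [ 0.5047  0.2565 -0.0039] xax [-0.0182  0.0067 -0.9998] jaw -1.691 jawz -0.0045 F [ 0.44 -0.08 -1.65] T [-0.07 -0.06 -0.01] w 0.0611
```

Emit:
arm_command(motion=[{"x":0.0,"y":0,"z":0.018,"roll":0,"fingers":0.4},{"x":0.001,"y":0,"z":0.018,"roll":-0.004,"fingers":0.4},{"x":0.0,"y":0,"z":0.018,"roll":-0.004,"fingers":0.4},{"x":0.001,"y":0,"z":0.018,"roll":0,"fingers":0.4},{"x":0.0,"y":0,"z":0.015,"roll":0,"fingers":0.4},{"x":0.0,"y":0,"z":0.01,"roll":0,"fingers":0.4},{"x":0.0,"y":0,"z":0.0,"roll":0,"fingers":0.4}])

```text
clock: 9.37
eef_pos: [0.3979, 0.2671, -0.0049]
tool_rot: [-0.699, 0.038, 0.713, 0.04]
ft_force: [-0.3, -0.1, -2.9]
grip_width: 0.0609
```

```bash
python3 - <<'E'
from h import *
go(.398,.2685,-.005,np.pi/2-.112);st()
snap("top","t6")
crop("t6",200,100,340,300,3,"t6c")
E
```

```text
t 9.37 pos [ 0.3979  0.2671 -0.0049] jawyaw -1.6804 zyaw 3.032 q6 [ 0.58  0.45 -0.38  0.75  0.02 -2.45] F [-0.31 -0.05 -2.91] w 0.0609
 shift tool xyz [ 0.0001 -0.0014  0.    ] xaxis [-0.02   0.005 -1.   ]
 roll needed (about tool x) 0.0024 world yaw err -0.0024
t 9.37 q [ 0.5818  0.4532 -0.38    0.7523  0.015  -2.4503] dq [ 0.005 -0.002 -0.001 -0.007 -0.007 -0.003] tau [ -0.   -40.72  18.48  -0.19  -0.07   0.09]
p [ 0.3979  0.2671 -0.0049] xax [-0.0204  0.0045 -0.9998] jaw -1.6804 jawz -0.0022 F [-0.31 -0.05 -2.91] T [-0.06  0.12 -0.03] w 0.0609
```

View pics/t6c.png

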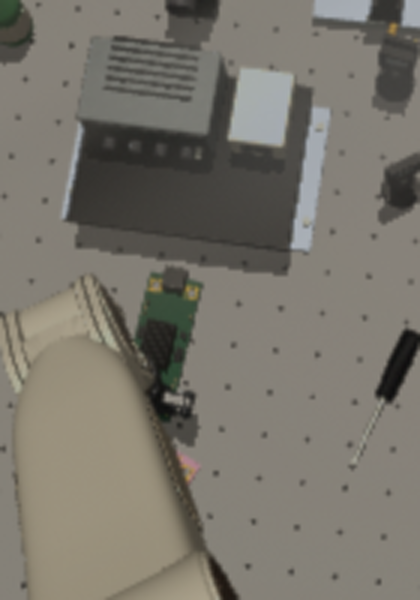

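Emit:
arm_command(motion=[{"x":-0.0005,"y":0,"z":0,"roll":0,"fingers":0.8},{"x":-0.0005,"y":0,"z":0,"roll":0,"fingers":0.95},{"x":-0.0005,"y":0,"z":0,"roll":0,"fingers":0.95},{"x":-0.03,"y":0,"z":0,"roll":0,"fingers":0.95},{"x":-0.03,"y":0,"z":0,"roll":0,"fingers":0.95},{"x":-0.015,"y":0,"z":0,"roll":0.121,"fingers":1},{"x":-0.01,"y":0,"z":0,"roll":0.121,"fingers":1},{"x":-0.01,"y":0,"z":0,"roll":0.121,"fingers":1},{"x":-0.01,"y":0,"z":0,"roll":0.121,"fingers":1},{"x":-0.01,"y":0,"z":0,"roll":0.121,"fingers":1},{"x":-0.01,"y":0,"z":0,"roll":0.121,"fingers":1},{"x":-0.01,"y":0,"z":0,"roll":0.121,"fingers":1},{"x":-0.01,"y":0,"z":0,"roll":0.121,"fingers":1},{"x":-0.01,"y":0,"z":0,"roll":0.121,"fingers":1},{"x":-0.01,"y":0,"z":0,"roll":0.121,"fingers":1},{"x":-0.01,"y":0,"z":0,"roll":0.121,"fingers":1},{"x":-0.01,"y":0,"z":0,"roll":0.121,"fingers":1},{"x":-0.01,"y":0,"z":0,"roll":0.12,"fingers":1}])

```text
clock: 10.92
eef_pos: [0.4173, 0.2653, 0.2039]
tool_rot: [-0.452, 0.54, 0.461, 0.54]
ft_force: [0.8, 0.0, -0.5]
grip_width: 0.0854
```

```bash
python3 - <<'E'
from h import *
go(.4627,.260,.15,-.112);st()
snap("wrist","w7")
E
```

```text
t 10.92 pos [0.4173 0.2653 0.2039] jawyaw 2.9738 zyaw 1.4029 q6 [ 0.56  0.24 -0.06  1.27  0.01 -0.84] F [ 0.78  0.04 -0.45] w 0.0854
 shift tool xyz [ 0.0535 -0.0462  0.0019] xaxis [-0.007  0.009 -1.   ]
 roll needed (about tool x) -0.0558 world yaw err 0.0558
t 10.92 q [ 0.559   0.2445 -0.0622  1.2654  0.0119 -0.8439] dq [-1.700e-02 -6.800e-02  2.580e-01  3.130e-01 -1.000e-03  1.468e+00] tau [  0.06 -36.79  24.23  -0.37   0.04  -1.22]
p [0.4173 0.2653 0.2039] xax [-0.0074  0.0094 -0.9999] jaw 2.9738 jawz 0.0089 F [ 0.78  0.04 -0.45] T [ 0.05 -0.02 -0.08] w 0.0854
```

View pics/w7.png

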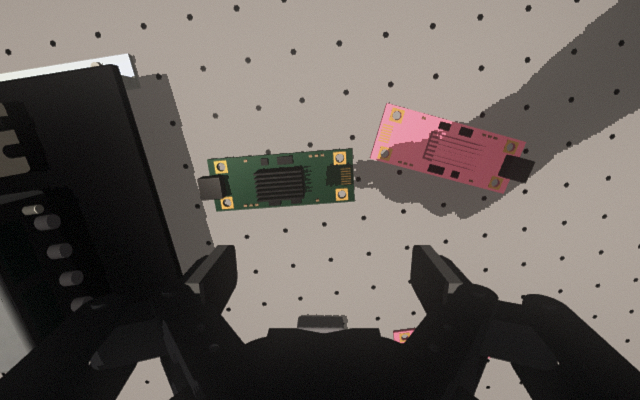

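```bash
python3 - <<'E'
from h import *
crop("w7",190,130,370,230,4,"w7c")
c=load("w7")
H=[(221,167),(227,203),(340,158),(342,194)]
P=np.array([ray(c,*p,.004) for p in H]); print(np.round(P,4)); print(P.mean(0)); d=P[:2].mean(0)-P[2:].mean(0); print(np.hypot(*d[:2]),np.arctan2(d[1],d[0]))
g=c["f"].astype(int); 
E
```

```text
[[0.5313 0.2317 0.004 ]
 [0.5355 0.2757 0.004 ]
 [0.3916 0.2448 0.004 ]
 [0.3959 0.2882 0.004 ]]
[0.46357518 0.26006465 0.004     ]
0.14023485067597302 -0.09133760430757608
```

View pics/w7c.png

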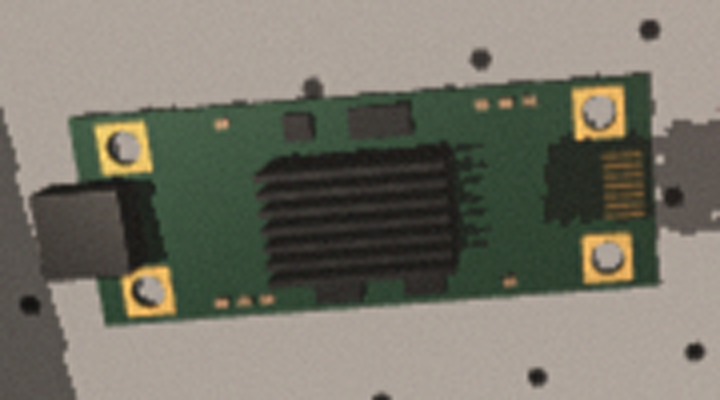

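Emit:
arm_command(motion=[{"x":0.01,"y":0,"z":0,"roll":-0.1,"fingers":1},{"x":0.02,"y":-0.022,"z":0,"roll":0,"fingers":1},{"x":0.03,"y":-0.022,"z":0,"roll":0,"fingers":1},{"x":0.025,"y":0,"z":0,"roll":0,"fingers":1},{"x":0,"y":0,"z":0,"roll":0,"fingers":1}])

```text
clock: 11.38
eef_pos: [0.4708, 0.266, 0.1236]
tool_rot: [-0.483, 0.507, 0.488, 0.521]
ft_force: [-0.9, -1.0, -0.8]
grip_width: 0.0851
```

```bash
python3 - <<'E'
from h import *
go(.4636,.2601,.06,-.0913);st()
E
```

```text
t 11.38 pos [0.4708 0.266  0.1236] jawyaw 3.0848 zyaw 1.5142 q6 [ 0.51  0.38 -0.1   1.08  0.01 -1.01] F [-0.93 -1.   -0.82] w 0.0851
 shift tool xyz [ 0.0634  0.0074 -0.0075] xaxis [ 0.01  0.02 -1.  ]
 roll needed (about tool x) 0.0345 world yaw err -0.0345
t 11.38 q [ 0.5074  0.3759 -0.097   1.0794  0.0121 -1.0066] dq [-0.029 -0.004  0.09   0.036 -0.013 -0.035] tau [-4.000e-02 -4.393e+01  2.597e+01 -1.460e+00  3.000e-02  2.000e-02]
p [0.4708 0.266  0.1236] xax [ 0.0103  0.0196 -0.9998] jaw 3.0848 jawz -0.0092 F [-0.93 -1.   -0.82] T [-0.08  0.05 -0.1 ] w 0.0851
```

Emit:
arm_command(motion=[{"x":0.015,"y":0.004,"z":-0.004,"roll":0.034,"fingers":1},{"x":0.025,"y":0.003,"z":-0.003,"roll":0,"fingers":1},{"x":0.012,"y":0,"z":0,"roll":0,"fingers":1},{"x":0,"y":0,"z":0,"roll":0,"fingers":1}])

```text
clock: 11.72
eef_pos: [0.4664, 0.2602, 0.0717]
tool_rot: [-0.475, 0.513, 0.48, 0.53]
ft_force: [-0.1, -0.6, -0.1]
grip_width: 0.0854
```

```bash
python3 - <<'E'
from h import *
go(.4636,.2601,.005,-.0913);st()
snap("wrist","w8")
E
```

```text
t 11.72 pos [0.4664 0.2602 0.0717] jawyaw 3.0543 zyaw 1.4837 q6 [ 0.5   0.41 -0.19  0.95  0.01 -0.98] F [-0.13 -0.58 -0.14] w 0.0854
 shift tool xyz [ 0.0667  0.0035 -0.0018] xaxis [ 0.013  0.021 -1.   ]
 roll needed (about tool x) 0.004 world yaw err -0.004
t 11.72 q [ 0.5021  0.4148 -0.189   0.946   0.0119 -0.9813] dq [-0.005 -0.016  0.01   0.036 -0.    -0.018] tau [-1.000e-02 -4.197e+01  2.195e+01 -6.800e-01  4.000e-02  3.000e-02]
p [0.4664 0.2602 0.0717] xax [ 0.0127  0.0206 -0.9997] jaw 3.0543 jawz -0.0109 F [-0.13 -0.58 -0.14] T [0.   0.04 0.02] w 0.0854
```

View pics/w8.png

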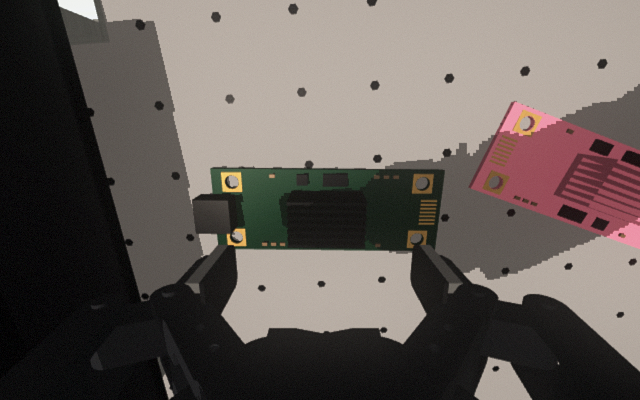

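```bash
python3 - <<'E'
from h import *
c=load("w8")
H=[(232,182),(237,237),(422,184),(417,238)]
P=np.array([ray(c,*p,.004) for p in H]); print(np.round(P,4)); m=P.mean(0);print(m); d=P[:2].mean(0)-P[2:].mean(0); y=np.arctan2(d[1],d[0]);print(np.hypot(*d[:2]),y)
go(m[0],m[1],.004,y)
E
```

```text
[[0.5314 0.2315 0.004 ]
 [0.5352 0.2751 0.004 ]
 [0.3927 0.2448 0.004 ]
 [0.3962 0.2874 0.004 ]]
[0.46384352 0.25968194 0.004     ]
0.13944518078430163 -0.09199370275628609
t 11.77 pos [0.4668 0.2604 0.0728] jawyaw 3.0541 zyaw 1.4836 q6 [ 0.5   0.41 -0.19  0.95  0.01 -0.98] F [-0.26  0.11  0.18] w 0.0855
 shift tool xyz [ 0.0687  0.0036 -0.0025] xaxis [ 0.014  0.021 -1.   ]
 roll needed (about tool x) 0.0045 world yaw err -0.0045
```

Emit:
arm_command(motion=[{"x":0.018,"y":0.002,"z":-0.002,"roll":0.004,"fingers":1},{"x":0.02,"y":0.001,"z":0,"roll":0,"fingers":0.9},{"x":0.015,"y":0,"z":0,"roll":0,"fingers":0.85},{"x":0.008,"y":0,"z":0,"roll":0,"fingers":0.8}])

```text
clock: 12.1
eef_pos: [0.4716, 0.2638, 0.0195]
tool_rot: [-0.477, 0.507, 0.478, 0.536]
ft_force: [-0.6, 0.8, -0.0]
grip_width: 0.068
```

```bash
python3 - <<'E'
from h import *
go(.4638,.2597,.004,-.092);st()
E
```

```text
t 12.1 pos [0.4716 0.2638 0.0195] jawyaw 3.0535 zyaw 1.4835 q6 [ 0.5   0.48 -0.25  0.8   0.01 -0.98] F [-0.61  0.75 -0.  ] w 0.068
 shift tool xyz [ 0.0151  0.0078 -0.0052] xaxis [ 0.028  0.029 -0.999]
 roll needed (about tool x) 0.004 world yaw err -0.004
t 12.1 q [ 0.5033  0.4788 -0.2492  0.8042  0.0117 -0.9796] dq [ 0.003  0.109 -0.054 -0.202  0.003 -0.008] tau [-2.000e-02 -4.361e+01  2.036e+01 -3.500e-01  4.000e-02  1.000e-02]
p [0.4716 0.2638 0.0195] xax [ 0.0281  0.0289 -0.9992] jaw 3.0535 jawz -0.0254 F [-0.61  0.75 -0.  ] T [-0.06  0.01 -0.03] w 0.068
```

```bash
python3 - <<'E'
from h import *
snap("wrist","w9");st();snap("scene","s9");st()
go(.4638,.2597,.006,-.092)
E
```

```text
t 12.15 q [ 0.5034  0.48   -0.2499  0.8035  0.0117 -0.9794] dq [-0.002 -0.017  0.011  0.047  0.     0.005] tau [-3.000e-02 -4.543e+01  2.101e+01 -3.600e-01  4.000e-02 -1.000e-02]
p [0.4713 0.2636 0.0186] xax [ 0.027   0.0283 -0.9992] jaw 3.0535 jawz -0.0245 F [-0.38 -0.03 -0.25] T [ 0.03  0.04 -0.05] w 0.0681
t 12.2 q [ 0.5034  0.4791 -0.2491  0.8052  0.0118 -0.9793] dq [-0.002 -0.018  0.015  0.022  0.001  0.005] tau [ 0.000e+00 -4.254e+01  1.991e+01 -5.900e-01  4.000e-02 -1.000e-02]
p [0.4713 0.2636 0.0194] xax [ 0.0271  0.0283 -0.9992] jaw 3.0533 jawz -0.0245 F [-0.04 -0.13  0.04] T [-0.01  0.03  0.02] w 0.0686
t 12.2 pos [0.4713 0.2636 0.0194] jawyaw 3.0533 zyaw 1.4832 q6 [ 0.5   0.48 -0.25  0.81  0.01 -0.98] F [-0.04 -0.13  0.04] w 0.0686
 shift tool xyz [ 0.013   0.0074 -0.005 ] xaxis [ 0.027  0.028 -0.999]
 roll needed (about tool x) 0.0037 world yaw err -0.0037
```

View pics/w9.png

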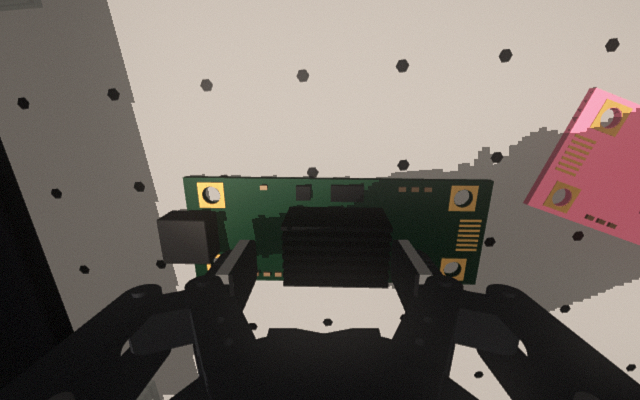

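Emit:
arm_command(motion=[{"x":-0.0003,"y":0.0035,"z":-0.0025,"roll":0.003,"fingers":0.8},{"x":-0.0003,"y":0.0035,"z":-0.0025,"roll":0,"fingers":0.8},{"x":-0.0003,"y":0,"z":0,"roll":0,"fingers":0.8},{"x":-0.0003,"y":0,"z":0,"roll":0,"fingers":0.8},{"x":-0.0003,"y":0,"z":0,"roll":0,"fingers":0.8},{"x":-0.0003,"y":0,"z":0,"roll":0,"fingers":0.8},{"x":-0.0003,"y":0,"z":0,"roll":0,"fingers":0.8},{"x":-0.0003,"y":0,"z":0,"roll":0,"fingers":0.8},{"x":-0.0003,"y":0,"z":0,"roll":0,"fingers":0.8},{"x":-0.0003,"y":0,"z":0,"roll":0,"fingers":0.8}])

```text
clock: 13.03
eef_pos: [0.4671, 0.2609, 0.0291]
tool_rot: [-0.477, 0.504, 0.477, 0.539]
ft_force: [0.6, -0.3, -0.0]
grip_width: 0.0682
```

```bash
python3 - <<'E'
from h import *
go(.4638,.2597,.004,-.092);st()
E
```

```text
t 13.03 pos [0.4671 0.2609 0.0291] jawyaw 3.0508 zyaw 1.4813 q6 [ 0.5   0.45 -0.27  0.81  0.01 -0.98] F [ 0.64 -0.3  -0.05] w 0.0682
 shift tool xyz [ 0.0249  0.004  -0.0025] xaxis [ 0.036  0.033 -0.999]
 roll needed (about tool x) 0.0012 world yaw err -0.0012
t 13.03 q [ 0.5028  0.4514 -0.2652  0.8062  0.0118 -0.9776] dq [ 0.002 -0.003  0.003  0.011 -0.     0.001] tau [-0.000e+00 -4.212e+01  2.021e+01 -3.700e-01  4.000e-02  0.000e+00]
p [0.4671 0.2609 0.0291] xax [ 0.0364  0.0334 -0.9988] jaw 3.0508 jawz -0.0333 F [ 0.64 -0.3  -0.05] T [-0.02  0.03  0.01] w 0.0682
```

Emit:
arm_command(motion=[{"x":0.013,"y":0.003,"z":-0.002,"roll":0,"fingers":0.8},{"x":0.013,"y":0.001,"z":0,"roll":0,"fingers":0.75}])

```text
clock: 13.2
eef_pos: [0.4665, 0.2616, 0.0052]
tool_rot: [-0.477, 0.502, 0.476, 0.542]
ft_force: [-0.2, -0.7, -0.6]
grip_width: 0.064
```

```bash
python3 - <<'E'
from h import *
go(.4638,.2597,.004,-.092);snap("wrist","w10");st()
go(.4638,.2597,.004,-.092)
E
```

```text
t 13.2 pos [0.4665 0.2616 0.0052] jawyaw 3.0506 zyaw 1.4813 q6 [ 0.5   0.48 -0.3   0.74  0.01 -0.98] F [-0.18 -0.72 -0.64] w 0.064
 shift tool xyz [ 0.001   0.0026 -0.0022] xaxis [ 0.042  0.037 -0.998]
 roll needed (about tool x) 0.001 world yaw err -0.001
t 13.25 q [ 0.5046  0.4838 -0.2983  0.7372  0.0117 -0.9758] dq [-0.001 -0.009  0.004  0.072  0.    -0.002] tau [-1.300e-01 -4.710e+01  2.139e+01 -4.400e-01  2.000e-02  0.000e+00]
p [0.4654 0.2611 0.0029] xax [ 0.0394  0.0352 -0.9986] jaw 3.0508 jawz -0.0361 F [-0.02 -0.01  0.21] T [-0.03  0.08 -0.04] w 0.0637
t 13.25 pos [0.4654 0.2611 0.0029] jawyaw 3.0508 zyaw 1.4814 q6 [ 0.5   0.48 -0.3   0.74  0.01 -0.98] F [-0.02 -0.01  0.21] w 0.0637
 shift tool xyz [-0.0012  0.0014 -0.0015] xaxis [ 0.039  0.035 -0.999]
 roll needed (about tool x) 0.0012 world yaw err -0.0012
```

View pics/w10.png

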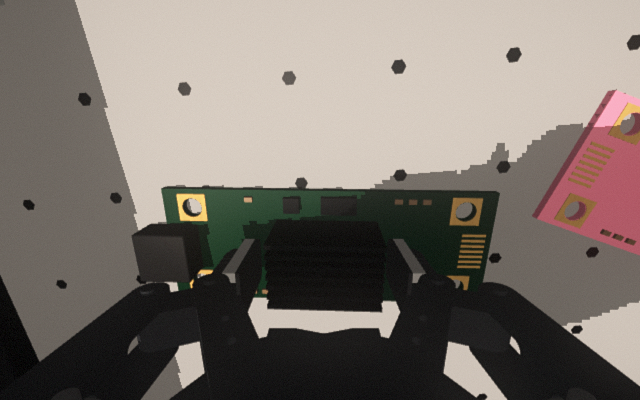

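Emit:
arm_command(motion=[{"x":-0.0005,"y":0.0015,"z":-0.0015,"roll":0,"fingers":0.65},{"x":0,"y":0,"z":0,"roll":0,"fingers":0.5},{"x":0,"y":0,"z":0,"roll":0,"fingers":0.35},{"x":0,"y":0,"z":0,"roll":0,"fingers":0.3},{"x":0,"y":0,"z":0,"roll":0,"fingers":0.3}])

```text
clock: 13.67
eef_pos: [0.4628, 0.2588, 0.0037]
tool_rot: [-0.477, 0.504, 0.477, 0.539]
ft_force: [-0.4, -0.7, -3.5]
grip_width: 0.0513
```

```bash
python3 - <<'E'
from h import *
st();snap("wrist","w11");snap("scene","s11");crop("s11",280,100,400,200,6,"s11c")
E
```

```text
t 13.67 q [ 0.5033  0.4792 -0.3034  0.7397  0.0115 -0.977 ] dq [ 0.001  0.001 -0.005  0.008  0.001 -0.001] tau [-1.000e-02 -4.404e+01  2.015e+01 -4.500e-01  4.000e-02 -0.000e+00]
p [0.4628 0.2588 0.0037] xax [ 0.0368  0.0334 -0.9988] jaw 3.0507 jawz -0.0337 F [-0.44 -0.68 -3.45] T [-0.04  0.04  0.01] w 0.0513
```

View pics/w11.png

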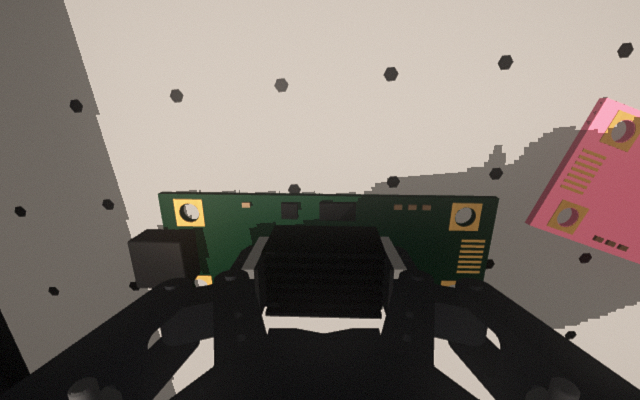

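View pics/s11c.png

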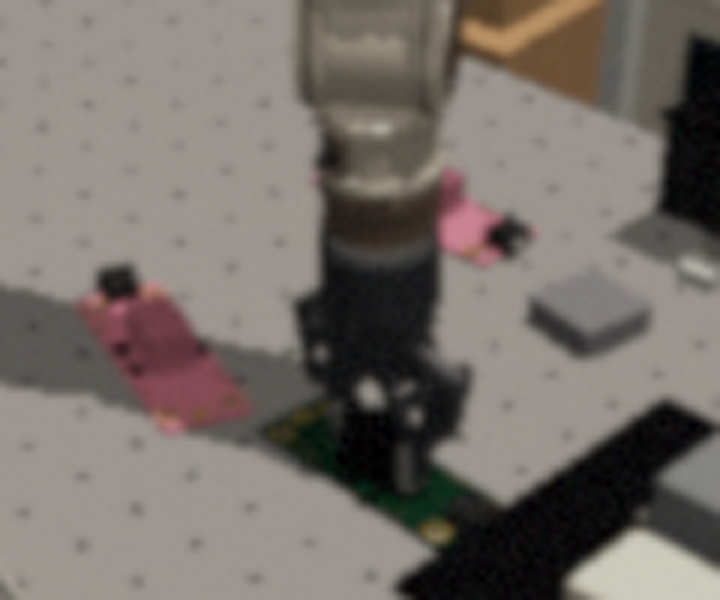

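Emit:
arm_command(motion=[{"x":-0.012,"y":0,"z":0,"roll":0,"fingers":0.3},{"x":-0.018,"y":0,"z":0,"roll":0,"fingers":0.3},{"x":-0.025,"y":0,"z":0,"roll":0,"fingers":0.3},{"x":-0.025,"y":0,"z":0,"roll":0,"fingers":0.3},{"x":-0.025,"y":0,"z":0,"roll":0,"fingers":0.3},{"x":-0.02,"y":0,"z":0,"roll":0.06,"fingers":0.3},{"x":-0.01,"y":0,"z":0,"roll":0.06,"fingers":0.3},{"x":0,"y":0,"z":0,"roll":0.06,"fingers":0.3},{"x":0,"y":0,"z":0,"roll":0.06,"fingers":0.3}])

```text
clock: 14.52
eef_pos: [0.4536, 0.2522, 0.1413]
tool_rot: [-0.406, 0.564, 0.411, 0.591]
ft_force: [-0.2, -0.0, -3.8]
grip_width: 0.0512
```

```bash
python3 - <<'E'
from h import *
st();snap("wrist","w12");snap("scene","s12");crop("s12",260,60,400,200,5,"s12c");go(.4978,-.2235,.15,-.336)
E
```

```text
t 14.52 q [ 0.5006  0.3069 -0.1488  1.0779  0.0118 -0.7302] dq [ 0.001 -0.025  0.02   0.014  0.001  0.747] tau [-1.000e-02 -4.133e+01  2.555e+01 -3.700e-01  4.000e-02 -6.300e-01]
p [0.4536 0.2522 0.1413] xax [ 0.0269  0.0281 -0.9992] jaw 2.8015 jawz -0.016 F [-0.2  -0.03 -3.77] T [-0.09  0.09 -0.02] w 0.0512
t 14.62 pos [0.4535 0.2521 0.1408] jawyaw 2.8047 zyaw 1.2344 q6 [ 0.5   0.31 -0.15  1.08  0.01 -0.73] F [-0.01  0.13 -2.76] w 0.0513
 shift tool xyz [-0.0213 -0.1991 -0.4338] xaxis [ 0.026  0.028 -0.999]
 roll needed (about tool x) -0.0009 world yaw err 0.0009
```

View pics/w12.png

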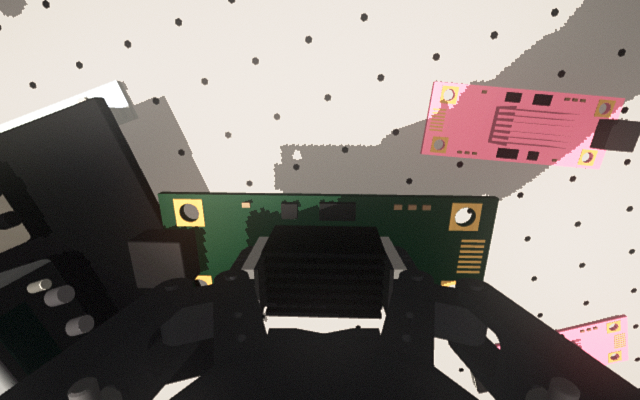

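View pics/s12c.png

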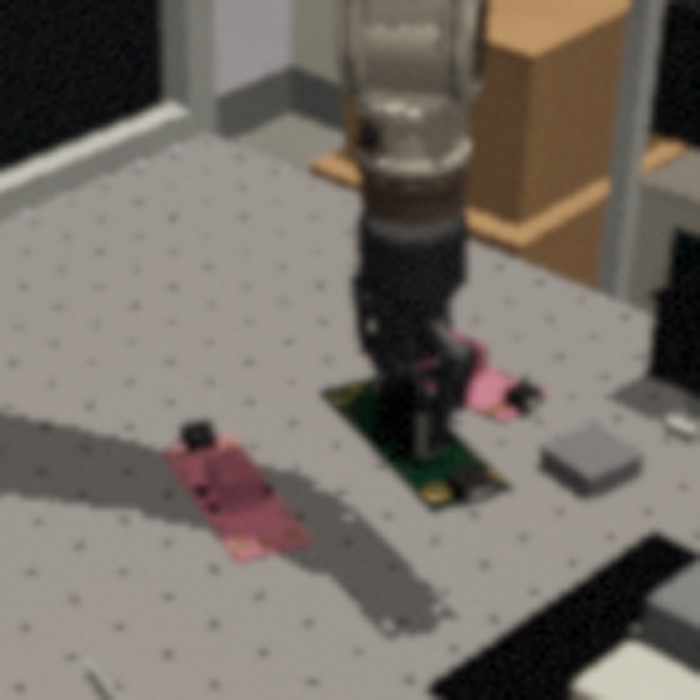

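Emit:
arm_command(motion=[{"x":-0.003,"y":-0.008,"z":-0.016,"roll":0,"fingers":0.3},{"x":-0.003,"y":-0.0139,"z":-0.0276,"roll":0,"fingers":0.3},{"x":-0.003,"y":-0.0139,"z":-0.0276,"roll":0,"fingers":0.3},{"x":-0.003,"y":-0.0139,"z":-0.0276,"roll":0,"fingers":0.3},{"x":-0.003,"y":-0.0139,"z":-0.0276,"roll":0,"fingers":0.3},{"x":-0.002,"y":-0.0139,"z":-0.0276,"roll":0,"fingers":0.3},{"x":-0.002,"y":-0.0139,"z":-0.0276,"roll":0,"fingers":0.3},{"x":0,"y":-0.0139,"z":-0.0276,"roll":0,"fingers":0.3},{"x":0,"y":-0.0139,"z":-0.0276,"roll":0,"fingers":0.3},{"x":0,"y":-0.0139,"z":-0.0276,"roll":0,"fingers":0.3},{"x":0,"y":-0.01,"z":-0.02,"roll":0,"fingers":0.3}])

```text
clock: 15.53
eef_pos: [0.4955, -0.0716, 0.1462]
tool_rot: [-0.414, 0.559, 0.424, 0.58]
ft_force: [0.4, 0.2, -3.0]
grip_width: 0.0508
```

```bash
python3 - <<'E'
from h import *
c=load("w11")
for p in [(189,212),(465,216)]: print(np.round(ray(c,*p,.004),4))
st();snap("top","t13");snap("wrist","w13");go(.4978,-.2235,.15,-.336)
E
```

```text
[0.5292 0.2304 0.004 ]
[0.3894 0.2436 0.004 ]
t 15.53 q [-0.1621  0.2883 -0.1609  1.1113  0.0306 -1.4313] dq [-0.539  0.166  0.191  0.06   0.029 -0.557] tau [ 1.350e+00 -4.043e+01  2.400e+01 -3.000e-02 -1.000e-02  3.600e-01]
p [ 0.4955 -0.0716  0.1462] xax [ 0.0152  0.0286 -0.9995] jaw 2.8401 jawz -0.006 F [ 0.37  0.23 -2.95] T [ 0.01 -0.06  0.07] w 0.0508
t 15.63 pos [ 0.4958 -0.0725  0.146 ] jawyaw 2.8361 zyaw 1.2655 q6 [-0.16  0.29 -0.16  1.11  0.03 -1.43] F [ 0.23  0.84 -3.56] w 0.0511
 shift tool xyz [-0.0082 -0.0474 -0.1432] xaxis [ 0.015  0.028 -0.999]
 roll needed (about tool x) 0.0305 world yaw err -0.0305
```

View pics/w13.png

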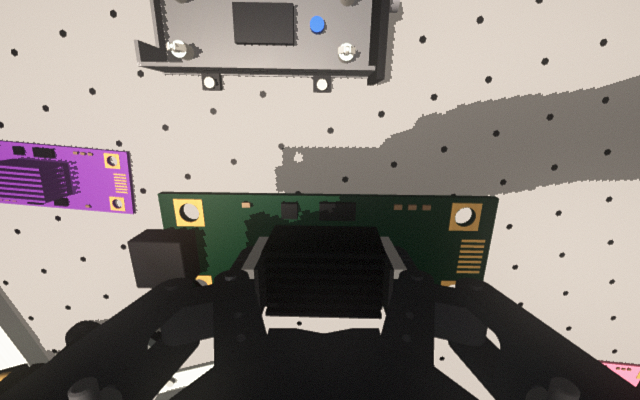

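Emit:
arm_command(motion=[{"x":-0.002,"y":0,"z":-0.02,"roll":0.03,"fingers":0.3},{"x":-0.002,"y":0,"z":-0.022,"roll":0,"fingers":0.3}])

```text
clock: 15.8
eef_pos: [0.4824, -0.1108, 0.1471]
tool_rot: [-0.405, 0.565, 0.417, 0.586]
ft_force: [0.0, -0.4, -3.0]
grip_width: 0.0513
```

```bash
python3 - <<'E'
from h import *
st();o=get_obs();snap("wrist","w14a");snap("wrist","w14");st()
crop("w14",110,0,430,200,2.5,"w14c")
E
```

```text
t 15.8 q [-0.2465  0.2808 -0.1686  1.1162  0.0337 -1.4866] dq [-0.521 -0.049 -0.054  0.034  0.04  -0.576] tau [  2.42 -38.98  24.66  -0.04   0.17   0.67]
p [ 0.4824 -0.1108  0.1471] xax [ 0.0133  0.0314 -0.9994] jaw 2.811 jawz -0.0024 F [ 0.03 -0.4  -2.96] T [-0.07  0.04 -0.  ] w 0.0513
t 15.9 q [-0.2495  0.2801 -0.1693  1.1167  0.0327 -1.486 ] dq [ 0.04   0.001  0.003 -0.006  0.041  0.032] tau [ -0.79 -39.18  24.87  -0.05  -0.09  -0.18]
p [ 0.4814 -0.1124  0.1472] xax [ 0.0126  0.0305 -0.9995] jaw 2.8074 jawz -0.0019 F [-0.16  0.52 -3.7 ] T [ 0.03  0.03 -0.05] w 0.0509
```

View pics/w14c.png

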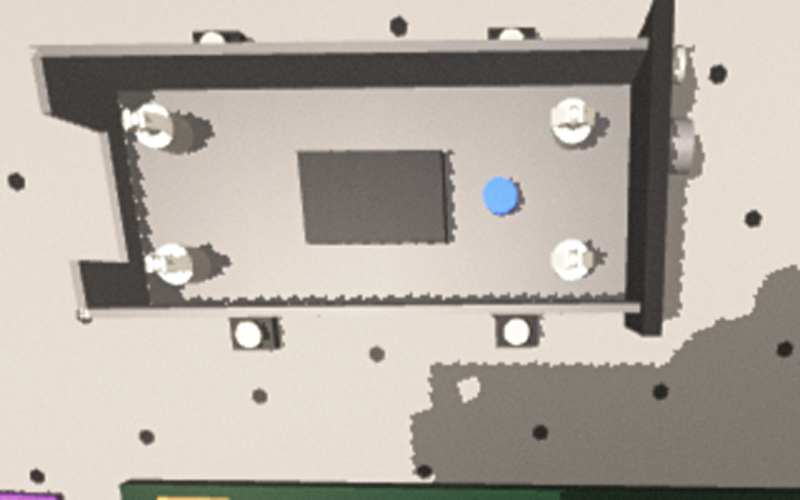

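```bash
python3 - <<'E'
from h import *
im=cv2.imread("pics/w14.png")
def t(cx,cy): return cv2.resize(im[cy-16:cy+16,cx-24:cx+24],(384,256),interpolation=cv2.INTER_NEAREST)
a=np.vstack([np.hstack([t(172,50),t(340,48)]),np.hstack([t(180,105),t(339,104)])]);cv2.imwrite("pics/p14.png",a)
E
```

```text
(no output)
```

View pics/p14.png

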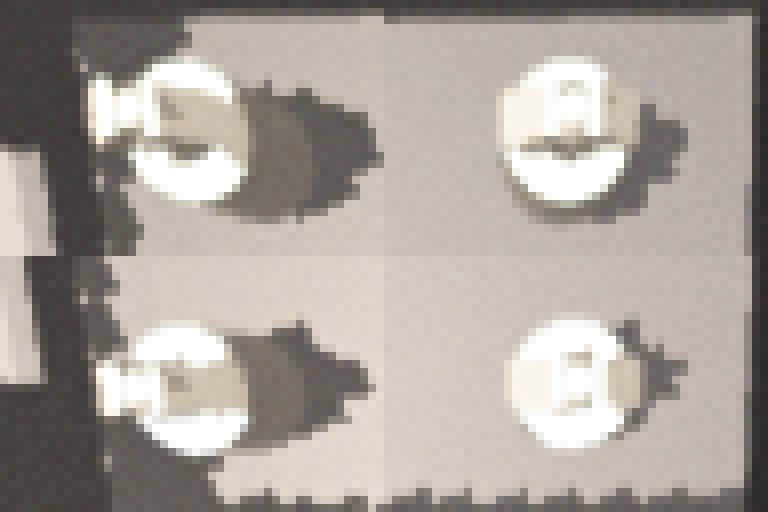

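```bash
cat >> h.py <<'E'
def toolT(o=None):
    o=o or get_obs(); T=np.eye(4); T[:3,:3]=Ro.from_quat(o["tool_rot"]).as_matrix(); T[:3,3]=o["eef_pos"]; return T
def yawT(x,y,z,a):
    T=np.eye(4); T[:3,:3]=Ro.from_euler('z',a).as_matrix(); T[:3,3]=[x,y,z]; return T
# grasp state measured (clock 13.67): board frame = underside centre
G=dict(eef_pos=[.4628,.2588,.0037])
E
python3 - <<'E'
from h import *
c=load("w14")
def fit(H,z):
    P=np.array([ray(c,*p,z) for p in H]); m=P.mean(0)
    dx=P[:2].mean(0)-P[2:].mean(0); dy=P[[0,2]].mean(0)-P[[1,3]].mean(0)
    print(np.round(P[:,:2],4).tolist(),np.round(m,4),np.hypot(*dx[:2]),np.hypot(*dy[:2]),np.arctan2(dx[1],dx[0]),np.arctan2(-dy[0],dy[1]))
fit([(179.25,105.2),(171,49.9),(338,103.5),(338.75,47.9)],.018)
st(); go(.4978,-.2235,.15,-.336)
E
```

```text
[[0.5752, -0.2288], [0.5614, -0.2705], [0.4428, -0.1845], [0.4284, -0.2261]] [ 0.502  -0.2275  0.018 ] 0.13989667618864662 0.04397573967556749 -0.32288388325032563 -0.32647138773797096
t 15.9 q [-0.2495  0.2801 -0.1693  1.1167  0.0327 -1.486 ] dq [ 0.04   0.001  0.003 -0.006  0.041  0.032] tau [ -0.79 -39.18  24.87  -0.05  -0.09  -0.18]
p [ 0.4814 -0.1124  0.1472] xax [ 0.0126  0.0305 -0.9995] jaw 2.8074 jawz -0.0019 F [-0.16  0.52 -3.7 ] T [ 0.03  0.03 -0.05] w 0.0509
t 15.9 pos [ 0.4814 -0.1124  0.1472] jawyaw 2.8074 zyaw 1.2367 q6 [-0.25  0.28 -0.17  1.12  0.03 -1.49] F [-0.16  0.52 -3.7 ] w 0.0509
 shift tool xyz [-0.006  -0.0519 -0.0994] xaxis [ 0.013  0.03  -0.999]
 roll needed (about tool x) 0.0018 world yaw err -0.0018
```

```bash
cat >> h.py <<'E'
def Rfrom(xa,jaw):
    x=np.array(xa,float);x/=np.linalg.norm(x); y=np.array([np.cos(jaw),np.sin(jaw),0]); y[2]=-(x[0]*y[0]+x[1]*y[1])/x[2]; y/=np.linalg.norm(y)
    return np.column_stack([x,y,np.cross(x,y)])
TG=np.eye(4); TG[:3,:3]=Rfrom([.0368,.0334,-.9988],3.0507); TG[:3,3]=[.4628,.2588,.0037]
TB=np.linalg.inv(TG)@yawT(.4614,.2589,0,-.092)
HO=np.array([[.07,.022,0],[.07,-.022,0],[-.07,.022,0],[-.07,-.022,0]])
TRAY=(.502,-.2275,-.3235)
def board(z=None):
    T=toolT(); B=T@TB; tr=yawT(TRAY[0],TRAY[1],.018,TRAY[2])
    h=(B[:3,:3]@HO.T).T+B[:3,3]; e=(np.linalg.inv(tr)@np.c_[h,np.ones(4)].T)[:3].T-HO
    yaw=np.arctan2(B[1,0],B[0,0])
    print("board c",np.round(B[:3,3],4),"yaw",round(yaw,4),"tiltx(nose up+)",round(B[2,0],4),"tilty(left up+)",round(B[2,1],4)); print("hole err mm in tray axes (z above shoulder)\n",np.round(e*1000,1))
    m=e.mean(0); d=-(tr[:3,:3]@np.array([m[0],m[1],0]))
    if z is not None: d[2]=z-B[2,3]
    o=T[:3,:3].T@d; print("shift",np.round(o,4),"roll",round(-(TRAY[2]-yaw),4))
E
python3 - <<'E'
from h import *
board(.09)
E
```

```text
board c [ 0.48   -0.112   0.1435] yaw -0.3354 tiltx(nose up+) -0.0317 tilty(left up+) -0.0037
hole err mm in tray axes (z above shoulder)
 [[-57.4 101.7 123.2]
 [-57.9 101.7 123.4]
 [-57.3 103.4 127.7]
 [-57.8 103.4 127.8]]
shift [ 0.0503 -0.0586 -0.1036] roll -0.0119
```

Emit:
arm_command(motion=[{"x":0.005,"y":-0.0117,"z":-0.0205,"roll":-0.012,"fingers":0.3},{"x":0.008,"y":-0.0117,"z":-0.0205,"roll":0,"fingers":0.3},{"x":0.01,"y":-0.0117,"z":-0.0205,"roll":0,"fingers":0.3},{"x":0.01,"y":-0.0117,"z":-0.0205,"roll":0,"fingers":0.3},{"x":0.01,"y":-0.009,"z":-0.015,"roll":0,"fingers":0.3}])

```text
clock: 16.32
eef_pos: [0.506, -0.2167, 0.1006]
tool_rot: [-0.411, 0.559, 0.425, 0.582]
ft_force: [0.3, 0.1, -3.6]
grip_width: 0.0514
```

```bash
python3 - <<'E'
from h import *
snap("wrist","w15");st();board(.06)
E
```

```text
t 16.37 q [-0.4284  0.4336 -0.0804  1.0594  0.0358 -1.691 ] dq [ 0.031 -0.028 -0.037  0.051  0.021  0.062] tau [  1.98 -51.61  24.45   1.25   0.8   -0.14]
p [ 0.5057 -0.219   0.0982] xax [ 0.0125  0.0336 -0.9994] jaw 2.8334 jawz -0.0018 F [ 2.32 -3.01 -4.77] T [-0.32 -0.21 -0.05] w 0.0512
board c [ 0.5042 -0.2186  0.0945] yaw -0.3094 tiltx(nose up+) -0.0319 tilty(left up+) -0.0008
hole err mm in tray axes (z above shoulder)
 [[-1.1 10.2 74.3]
 [-0.4 10.2 74.3]
 [-1.   8.2 78.7]
 [-0.4  8.2 78.8]]
shift [ 0.0342 -0.0005 -0.0104] roll 0.0141
```

View pics/w15.png

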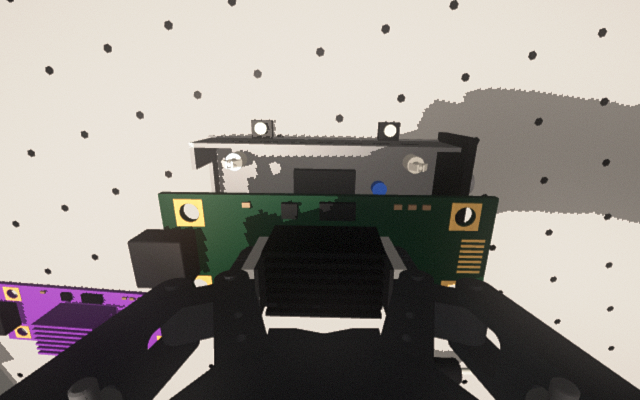

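Emit:
arm_command(motion=[{"x":0.01,"y":0,"z":-0.006,"roll":0.014,"fingers":0.3},{"x":0.012,"y":0,"z":-0.004,"roll":0,"fingers":0.3}])

```text
clock: 16.53
eef_pos: [0.5046, -0.2275, 0.0754]
tool_rot: [-0.407, 0.562, 0.421, 0.584]
ft_force: [0.8, -0.2, -3.5]
grip_width: 0.0512
```

```bash
python3 - <<'E'
from h import *
snap("wrist","w16");st();board(.06)
c=load("w15")
crop("w16",130,120,520,240,2,"w16c")
E
```

```text
t 16.58 q [-0.4441  0.4631 -0.1074  1.0063  0.0369 -1.6946] dq [ 0.013 -0.015 -0.01   0.072  0.004  0.013] tau [ 2.000e-01 -5.252e+01  2.699e+01 -9.000e-02  3.000e-01 -1.000e-02]
p [ 0.5029 -0.2269  0.0727] xax [ 0.0104  0.0359 -0.9993] jaw 2.8213 jawz 0.0014 F [-0.87 -0.18 -5.32] T [-0.06  0.06  0.01] w 0.0515
board c [ 0.5015 -0.2264  0.0691] yaw -0.3214 tiltx(nose up+) -0.0351 tilty(left up+) 0.0007
hole err mm in tray axes (z above shoulder)
 [[-0.9  1.  48.6]
 [-0.8  1.  48.6]
 [-0.8  0.7 53.5]
 [-0.7  0.7 53.5]]
shift [ 0.009  -0.0008 -0.0012] roll 0.0021
```

View pics/w16c.png

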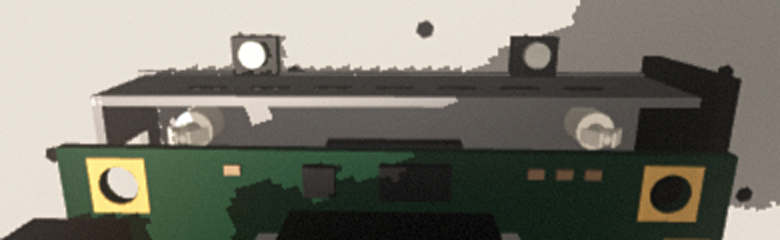

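```bash
python3 - <<'E'
from h import *
c=load("w16"); tr=yawT(TRAY[0],TRAY[1],.018,TRAY[2])
for z in (0,.006,.012):
    P=(tr@np.c_[HO+[0,0,z],np.ones(4)].T)[:3].T; print(z,np.round(proj(c,P)[[1,3]],1).tolist())
T=toolT();B=T@TB;P=(B@np.c_[HO+[0,0,.004],np.ones(4)].T)[:3].T;print("holes",np.round(proj(c,P)[[1,3]],1).tolist())
cv2.imwrite("pics/w16z.png",cv2.resize(cv2.imread("pics/w16.png")[155:235,170:490],None,fx=2.5,fy=2.5,interpolation=cv2.INTER_NEAREST))
E
```

```text
0 [[226.5, 184.4], [427.3, 185.2]]
0.006 [[223.7, 186.6], [430.3, 187.4]]
0.012 [[220.7, 188.9], [433.5, 189.7]]
holes [[196.0, 210.8], [466.4, 214.5]]
```

View pics/w16z.png

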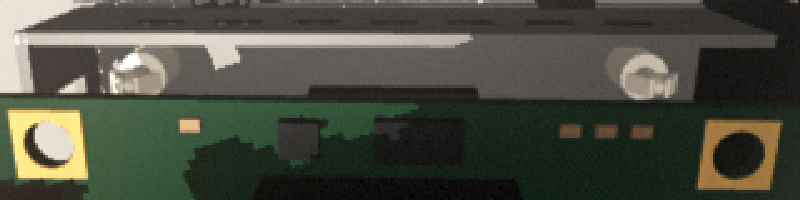

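Emit:
arm_command(motion=[{"x":0.01,"y":-0.0006,"z":-0.001,"roll":0.002,"fingers":0.3},{"x":0.01,"y":0,"z":0,"roll":0,"fingers":0.3}])

```text
clock: 16.75
eef_pos: [0.504, -0.2257, 0.0525]
tool_rot: [-0.406, 0.562, 0.422, 0.584]
ft_force: [0.2, 0.5, -3.6]
grip_width: 0.051
```

```bash
python3 - <<'E'
from h import *
snap("scene","s17");st();board(.026);crop("s17",190,140,310,280,5,"s17c")
E
```

```text
t 16.8 q [-0.4414  0.4885 -0.1322  0.9594  0.0382 -1.693 ] dq [-0.001 -0.012  0.002  0.055 -0.003 -0.003] tau [ -0.5  -51.48  25.52  -0.16   0.1    0.  ]
p [ 0.5029 -0.2248  0.0505] xax [ 0.0079  0.0385 -0.9992] jaw 2.8223 jawz 0.0046 F [-0.12 -0.24 -4.74] T [-0.03  0.05  0.01] w 0.0512
board c [ 0.5015 -0.2244  0.0469] yaw -0.3203 tiltx(nose up+) -0.0382 tilty(left up+) 0.0024
hole err mm in tray axes (z above shoulder)
 [[-1.6  3.  26.3]
 [-1.5  3.  26.2]
 [-1.5  2.6 31.6]
 [-1.4  2.6 31.5]]
shift [ 0.0208 -0.0016 -0.0036] roll 0.0032
```

View pics/s17c.png

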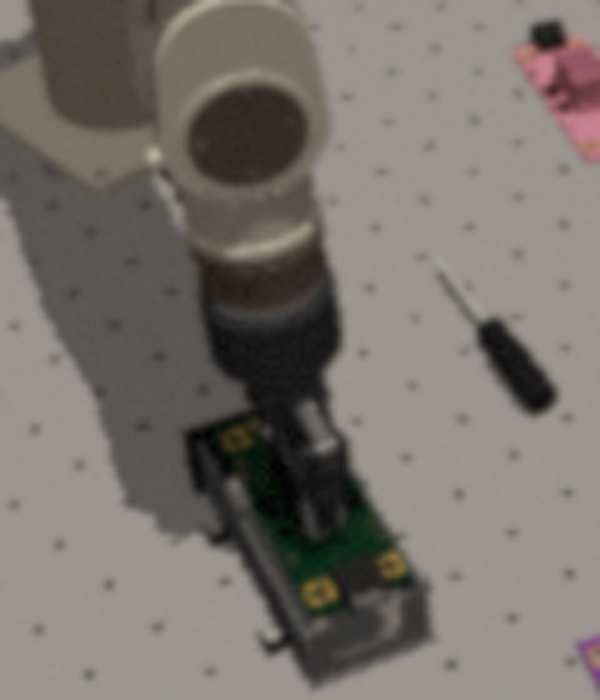

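Emit:
arm_command(motion=[{"x":0.002,"y":-0.0016,"z":-0.0034,"roll":0.003,"fingers":0.3}])

```text
clock: 16.88
eef_pos: [0.5032, -0.227, 0.048]
tool_rot: [-0.404, 0.563, 0.424, 0.583]
ft_force: [-0.1, 0.2, -2.1]
grip_width: 0.0513
```

```bash
python3 - <<'E'
from h import *
st();snap("wrist","w18");st();board(.030)
crop("w18",130,140,520,260,2,"w18c")
E
```

```text
t 16.88 q [-0.4451  0.4944 -0.1297  0.9577  0.0388 -1.6957] dq [-0.056  0.099  0.023 -0.054 -0.001 -0.034] tau [ 1.600e-01 -4.624e+01  2.155e+01  1.500e-01  1.700e-01  4.000e-02]
p [ 0.5032 -0.227   0.048 ] xax [ 0.0067  0.0398 -0.9992] jaw 2.8213 jawz 0.0062 F [-0.14  0.21 -2.11] T [-0.06  0.08 -0.04] w 0.0513
t 16.93 q [-0.4461  0.4957 -0.1296  0.9571  0.038  -1.6959] dq [-0.005 -0.01   0.009  0.013 -0.002  0.005] tau [  0.58 -49.06  23.01   0.19   0.32  -0.  ]
p [ 0.503  -0.2278  0.0473] xax [ 0.006   0.0393 -0.9992] jaw 2.8205 jawz 0.0067 F [-0.27 -0.11 -3.74] T [-0.11  0.03 -0.04] w 0.051
board c [ 0.5015 -0.2273  0.0437] yaw -0.3221 tiltx(nose up+) -0.0404 tilty(left up+) 0.0025
hole err mm in tray axes (z above shoulder)
 [[-0.6  0.1 22.9]
 [-0.6  0.1 22.8]
 [-0.5 -0.1 28.6]
 [-0.5 -0.1 28.5]]
shift [ 0.0137 -0.0007 -0.0006] roll 0.0014
```

View pics/w18c.png

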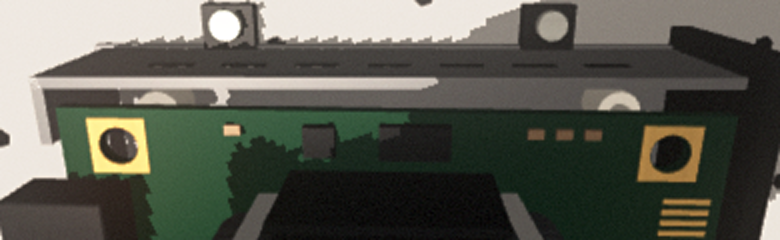

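Emit:
arm_command(motion=[{"x":0.006,"y":-0.0005,"z":-0.0006,"roll":0.001,"fingers":0.3},{"x":0.006,"y":0,"z":-0.0004,"roll":0,"fingers":0.3}])

```text
clock: 17.1
eef_pos: [0.5049, -0.2286, 0.0365]
tool_rot: [-0.405, 0.563, 0.422, 0.584]
ft_force: [-1.0, -0.5, -3.2]
grip_width: 0.051
```

```bash
python3 - <<'E'
from h import *
st();snap("wrist","w19");st();board(.026)
crop("w19",130,140,520,260,2,"w19c")
E
```

```text
t 17.1 q [-0.446   0.5097 -0.1392  0.9299  0.0381 -1.6958] dq [ 0.002  0.077 -0.067 -0.167  0.001 -0.005] tau [ 1.000e-02 -4.783e+01  2.236e+01  2.500e-01  1.700e-01  1.000e-02]
p [ 0.5049 -0.2286  0.0365] xax [ 0.0092  0.0378 -0.9992] jaw 2.8205 jawz 0.0032 F [-0.97 -0.48 -3.18] T [-0.07  0.07 -0.01] w 0.051
t 17.15 q [-0.4461  0.511  -0.1406  0.9288  0.0381 -1.6958] dq [-0.001 -0.005 -0.005  0.031 -0.     0.003] tau [ -0.   -49.75  23.28   0.08   0.18  -0.  ]
p [ 0.5043 -0.2283  0.0354] xax [ 0.0079  0.0385 -0.9992] jaw 2.8204 jawz 0.0047 F [ 0.21  0.49 -3.99] T [-0.05  0.06  0.03] w 0.0508
board c [ 0.5028 -0.2279  0.0317] yaw -0.3222 tiltx(nose up+) -0.0383 tilty(left up+) 0.0024
hole err mm in tray axes (z above shoulder)
 [[ 0.8  0.  11.1]
 [ 0.9  0.  11. ]
 [ 0.9 -0.2 16.4]
 [ 1.  -0.2 16.3]]
shift [ 0.0057  0.0009 -0.0001] roll 0.0013
```

View pics/w19c.png

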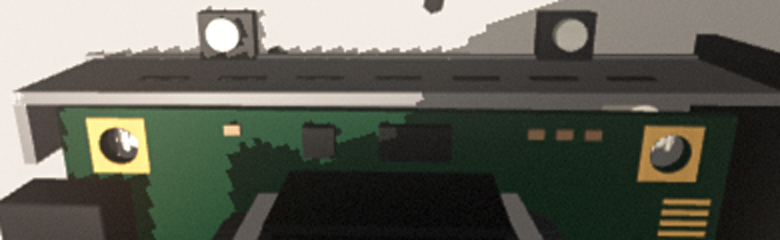

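Emit:
arm_command(motion=[{"x":0.003,"y":0.0008,"z":-0.0002,"roll":0.001,"fingers":0.3}])

```text
clock: 17.23
eef_pos: [0.504, -0.2283, 0.0326]
tool_rot: [-0.404, 0.563, 0.422, 0.584]
ft_force: [-0.7, 0.3, -1.5]
grip_width: 0.0513
```

```bash
python3 - <<'E'
from h import *
st();snap("wrist","w20");st();board(.026)
crop("w20",130,140,520,260,2,"w20c")
E
```

```text
t 17.23 q [-0.4463  0.5132 -0.1455  0.9206  0.0382 -1.6951] dq [-0.002  0.04  -0.081 -0.12   0.002  0.009] tau [ 5.000e-02 -4.657e+01  2.132e+01  3.200e-01  1.600e-01 -1.000e-02]
p [ 0.504  -0.2283  0.0326] xax [ 0.0089  0.0381 -0.9992] jaw 2.8196 jawz 0.0036 F [-0.65  0.33 -1.53] T [-0.02  0.05  0.01] w 0.0513
t 17.28 q [-0.4464  0.5139 -0.147   0.92    0.0382 -1.6951] dq [-0.    -0.005  0.     0.017 -0.001  0.001] tau [ 3.000e-02 -4.854e+01  2.282e+01  7.000e-02  1.600e-01  0.000e+00]
p [ 0.5032 -0.228   0.0317] xax [ 0.0074  0.0388 -0.9992] jaw 2.8194 jawz 0.0053 F [ 0.2   0.37 -1.88] T [-0.1  -0.13  0.01] w 0.051
board c [ 0.5017 -0.2275  0.028 ] yaw -0.3232 tiltx(nose up+) -0.0389 tilty(left up+) 0.0025
hole err mm in tray axes (z above shoulder)
 [[-0.3 -0.1  7.4]
 [-0.3 -0.1  7.3]
 [-0.2 -0.1 12.8]
 [-0.2 -0.1 12.7]]
shift [ 0.002  -0.0003  0.    ] roll 0.0003
```

View pics/w20c.png

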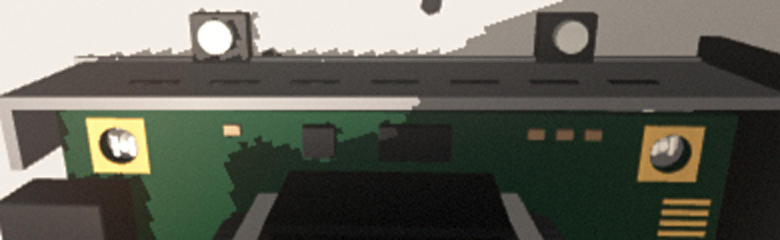

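Emit:
arm_command(motion=[{"x":0.0015,"y":0,"z":0,"roll":0,"fingers":0.3},{"x":0.0015,"y":0,"z":0,"roll":0,"fingers":0.3}])

```text
clock: 17.45
eef_pos: [0.5041, -0.2283, 0.0299]
tool_rot: [-0.404, 0.563, 0.422, 0.584]
ft_force: [-3.3, 1.2, 4.4]
grip_width: 0.0515
```

```bash
python3 - <<'E'
from h import *
st();board(.026)
E
```

```text
t 17.45 q [-0.4462  0.516  -0.1491  0.9132  0.0384 -1.6949] dq [ 0.001  0.006 -0.009 -0.034  0.003 -0.001] tau [ 9.000e-02 -4.303e+01  2.044e+01 -5.200e-01  1.000e-01  3.000e-02]
p [ 0.5041 -0.2283  0.0299] xax [ 0.0099  0.0379 -0.9992] jaw 2.8194 jawz 0.0026 F [-3.28  1.17  4.44] T [0.02 0.17 0.07] w 0.0515
board c [ 0.5027 -0.2278  0.0262] yaw -0.3232 tiltx(nose up+) -0.0363 tilty(left up+) 0.0024
hole err mm in tray axes (z above shoulder)
 [[ 0.7 -0.   5.8]
 [ 0.7 -0.   5.7]
 [ 0.8 -0.1 10.8]
 [ 0.8 -0.1 10.7]]
shift [0.0003 0.0007 0.    ] roll 0.0003
```

Emit:
arm_command(motion=[{"x":0,"y":0,"z":0,"roll":0,"fingers":0.65},{"x":0,"y":0,"z":0,"roll":0,"fingers":0.75},{"x":-0.001,"y":0,"z":0,"roll":0,"fingers":0.75}])

```text
clock: 17.7
eef_pos: [0.505, -0.2288, 0.0322]
tool_rot: [-0.405, 0.563, 0.421, 0.585]
ft_force: [0.7, 0.9, -0.4]
grip_width: 0.0639
```

```bash
python3 - <<'E'
from h import *
st();snap("wrist","w22");snap("scene","s22");st()
crop("s22",190,180,310,290,6,"s22c")
E
```

```text
t 17.7 q [-0.4464  0.513  -0.147   0.9156  0.0386 -1.6949] dq [-0.001 -0.023  0.022  0.029  0.002 -0.001] tau [ 1.000e-02 -4.531e+01  2.073e+01 -4.000e-02  1.200e-01  0.000e+00]
p [ 0.505  -0.2288  0.0322] xax [ 0.0123  0.0369 -0.9992] jaw 2.8192 jawz 0.0 F [ 0.69  0.88 -0.43] T [-0.06  0.   -0.04] w 0.0639
t 17.8 q [-0.4464  0.5128 -0.1465  0.9156  0.0386 -1.695 ] dq [-0.001  0.    -0.004 -0.002 -0.     0.   ] tau [ -0.   -45.23  20.58   0.09   0.12  -0.  ]
p [ 0.5053 -0.2289  0.0324] xax [ 0.0129  0.0366 -0.9992] jaw 2.8192 jawz -0.0006 F [-0.85 -0.76 -0.12] T [-0.    0.05  0.  ] w 0.0639
```

View pics/w22.png

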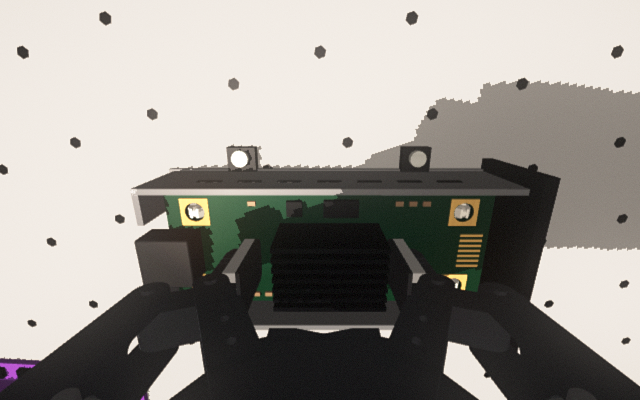

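View pics/s22c.png

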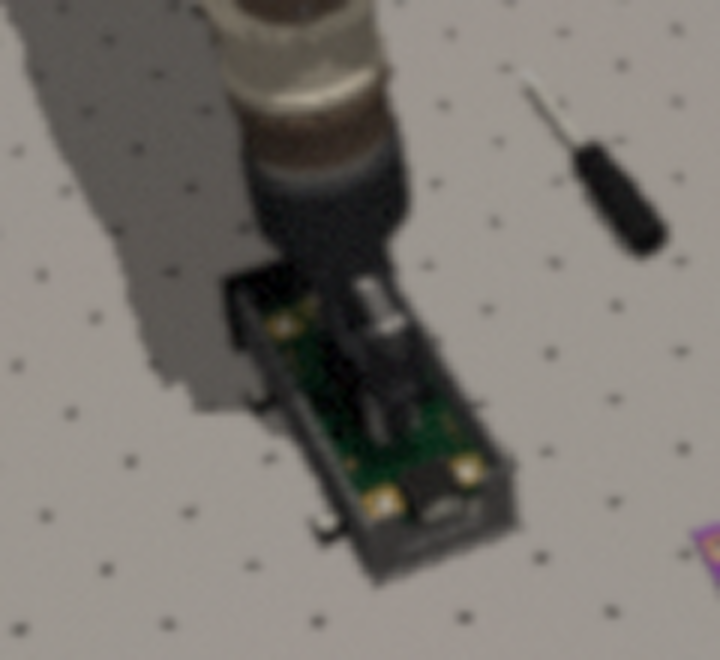

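Emit:
arm_command(motion=[{"x":0.004,"y":0.0035,"z":0.0007,"roll":0,"fingers":0.75}])

```text
clock: 17.88
eef_pos: [0.5036, -0.2277, 0.0294]
tool_rot: [-0.406, 0.562, 0.42, 0.585]
ft_force: [0.5, -0.2, 1.4]
grip_width: 0.064
```

```bash
python3 - <<'E'
from h import *
snap("wrist","w23");st()
crop("w23",120,160,520,320,2,"w23c")
E
```

```text
t 17.93 q [-0.4456  0.5116 -0.1626  0.9009  0.0386 -1.6941] dq [ 0.     0.009 -0.011  0.028 -0.001 -0.001] tau [ -0.1  -46.66  22.95  -0.42   0.12   0.  ]
p [ 0.5018 -0.2267  0.0281] xax [ 0.0128  0.0367 -0.9992] jaw 2.8192 jawz -0.0005 F [-0.66  0.59 -0.11] T [ 0.01  0.11 -0.05] w 0.064
```

View pics/w23c.png

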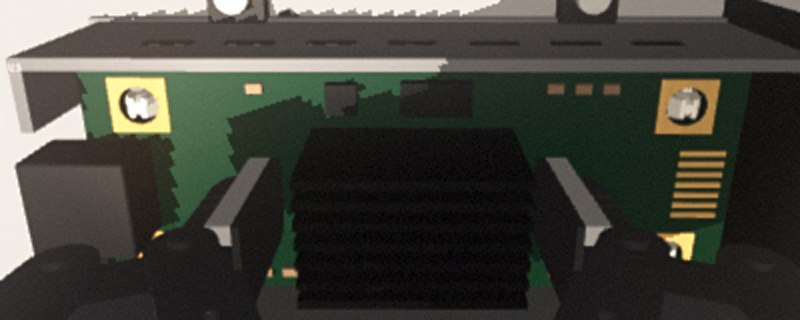

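Emit:
arm_command(motion=[{"x":0.0005,"y":0,"z":0,"roll":0,"fingers":0.6},{"x":0.0005,"y":0,"z":0,"roll":0,"fingers":0.4},{"x":0.0003,"y":0,"z":0,"roll":0,"fingers":0.3},{"x":0,"y":0,"z":0,"roll":0,"fingers":0.3}])

```text
clock: 18.27
eef_pos: [0.5027, -0.2269, 0.0274]
tool_rot: [-0.406, 0.562, 0.42, 0.585]
ft_force: [0.8, 0.3, 0.4]
grip_width: 0.0511
```

```bash
python3 - <<'E'
from h import *
st();snap("wrist","w24");st()
crop("w24",120,160,520,320,2,"w24c")
E
```

```text
t 18.27 q [-0.4453  0.5123 -0.1638  0.8966  0.0388 -1.6937] dq [-0.001 -0.002  0.002  0.001  0.    -0.   ] tau [ 4.000e-02 -4.471e+01  2.028e+01  0.000e+00  1.300e-01 -4.000e-02]
p [ 0.5027 -0.2269  0.0274] xax [ 0.015   0.0358 -0.9992] jaw 2.8191 jawz -0.0029 F [0.81 0.34 0.39] T [-0.07  0.06 -0.08] w 0.0511
t 18.32 q [-0.4454  0.5123 -0.1638  0.8965  0.0388 -1.6937] dq [-0.002  0.001  0.    -0.002  0.001 -0.   ] tau [ 4.000e-02 -4.411e+01  1.992e+01  1.000e-02  1.100e-01 -4.000e-02]
p [ 0.5027 -0.2269  0.0273] xax [ 0.0151  0.0358 -0.9992] jaw 2.8191 jawz -0.003 F [-0.56  0.71  2.39] T [ 0.01 -0.02 -0.12] w 0.0513
```

View pics/w24c.png

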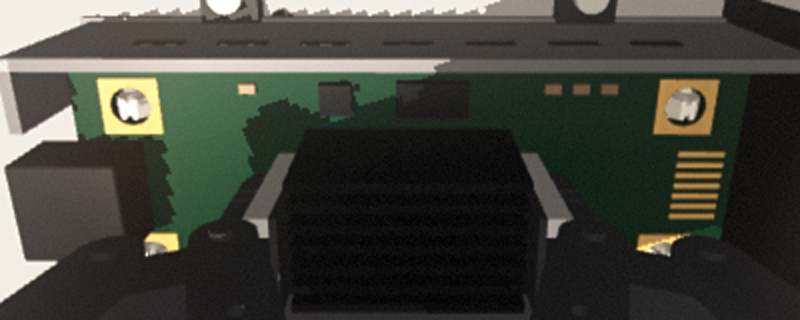

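Emit:
arm_command(motion=[{"x":0.003,"y":0,"z":-0.0001,"roll":0,"fingers":0.3},{"x":0.003,"y":0,"z":-0.0001,"roll":0,"fingers":0.3}])

```text
clock: 18.48
eef_pos: [0.5028, -0.227, 0.023]
tool_rot: [-0.406, 0.562, 0.42, 0.586]
ft_force: [-0.8, 0.4, 1.6]
grip_width: 0.0509
```

```bash
python3 - <<'E'
from h import *
st()
E
```

```text
t 18.48 q [-0.4454  0.5174 -0.1686  0.8857  0.0387 -1.6938] dq [ 0.001  0.032 -0.027 -0.073  0.003 -0.   ] tau [  0.18 -45.06  20.94  -0.31   0.17   0.  ]
p [ 0.5028 -0.227   0.023 ] xax [ 0.016   0.0353 -0.9992] jaw 2.8191 jawz -0.004 F [-0.84  0.38  1.6 ] T [0.1  0.26 0.03] w 0.0509
```

```bash
python3 - <<'E'
from h import *
snap("wrist","w25");st()
crop("w25",120,160,520,320,2,"w25c")
E
```

```text
t 18.53 q [-0.4454  0.5183 -0.1692  0.8842  0.0388 -1.6938] dq [ 0.002  0.014 -0.007 -0.002  0.     0.001] tau [ -0.   -47.46  20.9    0.49   0.16  -0.  ]
p [ 0.5029 -0.227   0.0223] xax [ 0.0159  0.0355 -0.9992] jaw 2.8191 jawz -0.0038 F [ 1.13  0.22 -3.98] T [-0.09 -0.04 -0.03] w 0.0508
```

View pics/w25c.png

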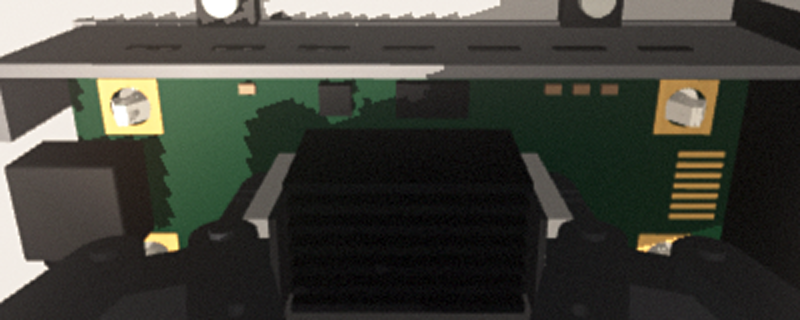

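Emit:
arm_command(motion=[{"x":0.003,"y":0,"z":-0.0001,"roll":0,"fingers":0.3}])

```text
clock: 18.62
eef_pos: [0.5029, -0.227, 0.0205]
tool_rot: [-0.406, 0.562, 0.42, 0.586]
ft_force: [-8.1, 3.3, 39.8]
grip_width: 0.0509
```

```bash
python3 - <<'E'
from h import *
st()
E
```

```text
t 18.62 q [-0.4454  0.5207 -0.1711  0.8797  0.0389 -1.6938] dq [-0.001 -0.003 -0.005 -0.01   0.004  0.001] tau [  0.43 -26.39  14.8   -4.62   0.05  -0.03]
p [ 0.5029 -0.227   0.0205] xax [ 0.0162  0.0354 -0.9992] jaw 2.819 jawz -0.0041 F [-8.08  3.3  39.82] T [1.35 2.84 0.09] w 0.0509
```

```bash
python3 - <<'E'
from h import *
snap("wrist","w26");st();snap("scene","s26")
crop("w26",120,160,520,320,2,"w26c")
im=cv2.imread("pics/w26.png")
t=lambda cx,cy:cv2.resize(im[cy-20:cy+20,cx-24:cx+24],(384,320),interpolation=cv2.INTER_CUBIC)
cv2.imwrite("pics/w26h.png",np.vstack([np.hstack([t(185,213),t(463,213)]),np.hstack([t(200,284),t(450,284)])]))
E
```

```text
t 18.67 q [-0.4454  0.5204 -0.1709  0.8801  0.0389 -1.6938] dq [ 0.    -0.001 -0.001  0.     0.     0.001] tau [ 8.000e-02 -3.975e+01  1.853e+01 -1.780e+00  1.400e-01 -3.000e-02]
p [ 0.5029 -0.227   0.0207] xax [ 0.0163  0.0353 -0.9992] jaw 2.819 jawz -0.0042 F [-1.29  0.27 12.06] T [ 0.5  1.3 -0. ] w 0.0509
```

View pics/w26c.png

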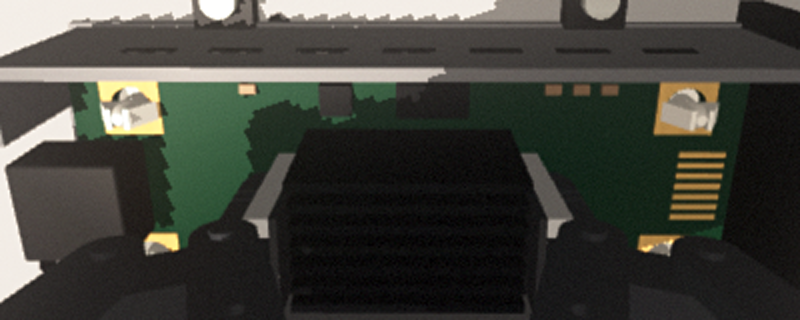

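View pics/w26h.png

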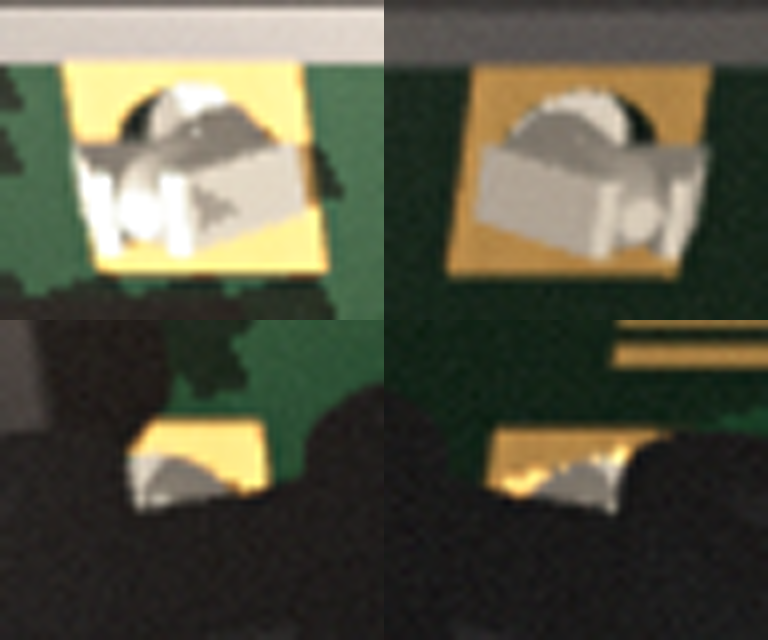

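Emit:
arm_command(motion=[{"x":-0.0003,"y":0,"z":0,"roll":0,"fingers":0.6},{"x":0,"y":0,"z":0,"roll":0,"fingers":0.75},{"x":0,"y":0,"z":0,"roll":0,"fingers":0.85},{"x":-0.001,"y":0,"z":0,"roll":0,"fingers":0.85}])

```text
clock: 19.05
eef_pos: [0.5021, -0.2267, 0.021]
tool_rot: [-0.406, 0.562, 0.421, 0.585]
ft_force: [0.3, -0.3, -0.4]
grip_width: 0.0723
```

```bash
python3 - <<'E'
from h import *
st();snap("wrist","w27");st()
crop("w27",120,160,520,320,2,"w27c")
E
```

```text
t 19.05 q [-0.4455  0.5198 -0.171   0.8825  0.0389 -1.6939] dq [-0.001 -0.011  0.01   0.028 -0.001 -0.002] tau [  0.   -45.33  20.37  -0.06   0.13   0.  ]
p [ 0.5021 -0.2267  0.021 ] xax [ 0.0145  0.0362 -0.9992] jaw 2.8192 jawz -0.0023 F [ 0.29 -0.27 -0.35] T [-0.03  0.03  0.04] w 0.0723
t 19.1 q [-0.4455  0.5196 -0.1708  0.8828  0.0389 -1.6939] dq [-0.001 -0.     0.004 -0.002  0.    -0.001] tau [ 0.000e+00 -4.494e+01  2.014e+01 -1.000e-02  1.300e-01 -0.000e+00]
p [ 0.5022 -0.2267  0.0211] xax [ 0.0146  0.0362 -0.9992] jaw 2.8191 jawz -0.0024 F [-0.15 -0.04 -0.41] T [-0.04  0.02 -0.01] w 0.0723
```

View pics/w27c.png

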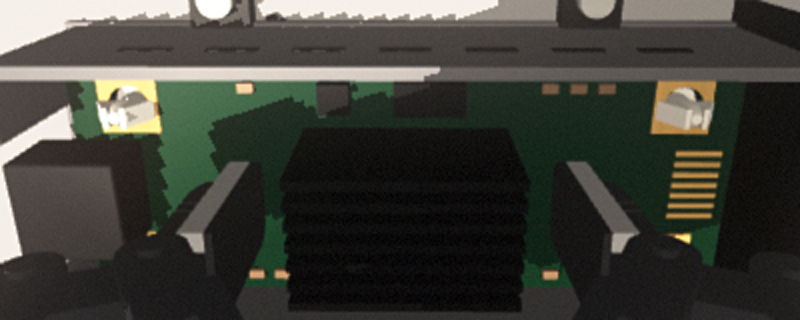

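Emit:
arm_command(motion=[{"x":-0.012,"y":0,"z":0,"roll":0,"fingers":0.85},{"x":-0.02,"y":0,"z":0,"roll":0,"fingers":0.85},{"x":-0.025,"y":0,"z":0,"roll":0,"fingers":0.85},{"x":-0.025,"y":0,"z":0,"roll":0,"fingers":0.85},{"x":-0.025,"y":0,"z":0.01,"roll":0,"fingers":0.85},{"x":-0.015,"y":0,"z":0.03,"roll":0,"fingers":0.85},{"x":-0.005,"y":0,"z":0.025,"roll":0,"fingers":0.85},{"x":0,"y":0,"z":0.01,"roll":0,"fingers":0.85}])

```text
clock: 19.77
eef_pos: [0.5223, -0.1601, 0.1524]
tool_rot: [-0.401, 0.565, 0.421, 0.585]
ft_force: [-0.6, 0.3, -1.0]
grip_width: 0.0726
```

```bash
python3 - <<'E'
from h import *
snap("wrist","w28");st();snap("top","t28");snap("scene","s28")
crop("w28",120,20,440,220,2.5,"w28c");crop("s28",190,180,310,290,6,"s28c")
E
```

```text
t 19.82 q [-0.3184  0.3815 -0.01    1.1853  0.0409 -1.5615] dq [-0.04   0.021 -0.028 -0.014 -0.028 -0.057] tau [ -1.16 -41.99  23.37   0.26  -0.14   0.12]
p [ 0.5225 -0.1591  0.1519] xax [ 0.0071  0.0407 -0.9991] jaw 2.8139 jawz 0.0064 F [ 0.35  0.69 -0.5 ] T [-0.04  0.    0.04] w 0.0726
```

View pics/w28.png

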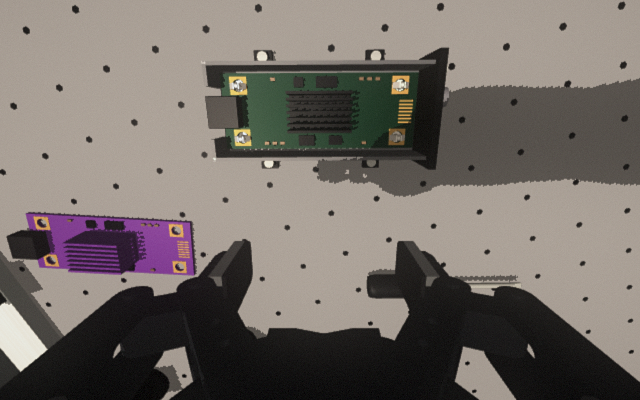

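View pics/s28c.png

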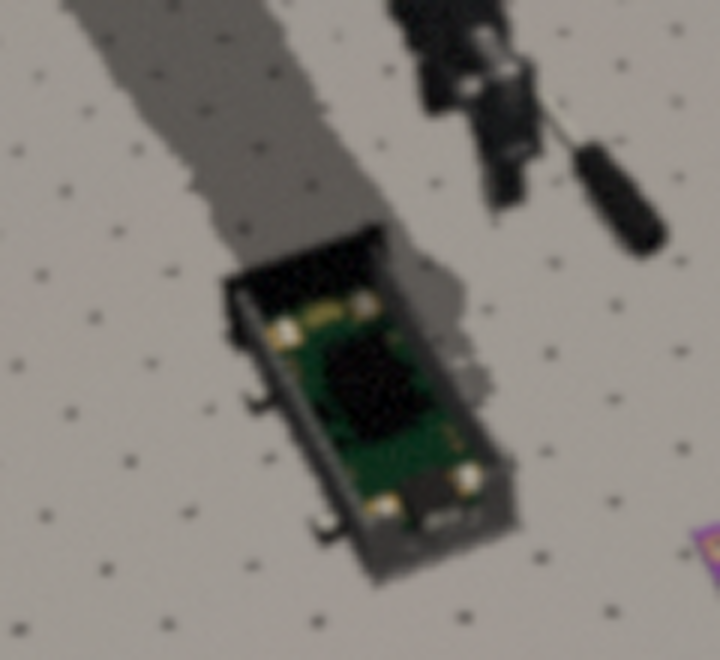

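View pics/t28.png

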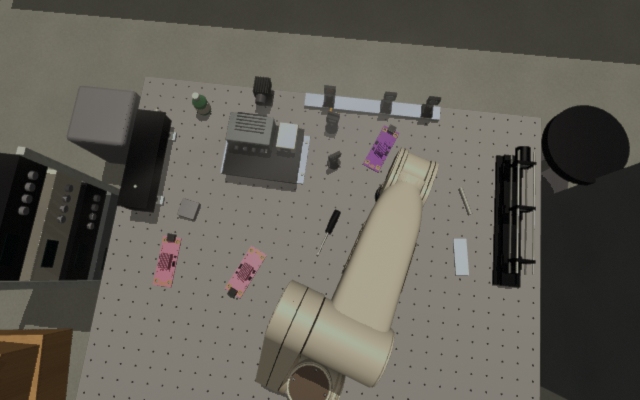

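```bash
python3 - <<'E'
from h import *
im=cv2.imread("pics/w28.png")
t=lambda cx,cy:cv2.resize(im[cy-16:cy+16,cx-24:cx+24],(384,256),interpolation=cv2.INTER_CUBIC)
cv2.imwrite("pics/w28h.png",np.vstack([np.hstack([t(238,85),t(400,85)]),np.hstack([t(242,137),t(397,137)])]))
c=load("w28")
P=[np.round(ray(c,*p,.022),4) for p in [(225.5,73.5),(418,71.5),(230.5,150),(413,149.5)]]
print(P,[np.linalg.norm(P[0]-P[1]),np.linalg.norm(P[2]-P[3]),np.linalg.norm(P[0]-P[2])])
E
```

```text
[array([ 0.5672, -0.283 ,  0.022 ]), array([ 0.4112, -0.2315,  0.022 ]), array([ 0.59  , -0.2223,  0.022 ]), array([ 0.4309, -0.1683,  0.022 ])] [np.float64(0.1642810092493956), np.float64(0.16801431486632318), np.float64(0.06484080505360798)]
```

View pics/w28h.png

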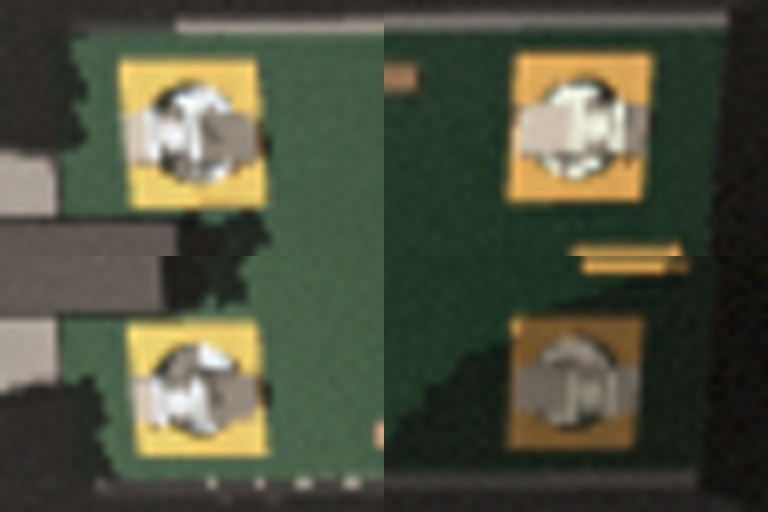

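```bash
python3 -c "
from h import *
print(job_done())"
```

```text
the job is handed in; nothing more can be done
None
```

The spare driver board is seated on all four snap posts of the housing, and I handed the job in at about 20 s of the 61 s allowed. job_done() reports no verdict.

**What I did:**
- I drew the board out from under the shelf by its plain end and let it lie flat on the table.
- I picked it up by the heat sink, with the jaws along the board, and set it over the posts with the connector in the rear opening.
- I pressed it down through the heat sink, then let go and backed away.

**Last checks:**
- **Posts:** a wrist close-up shows both barbs spread over the board at all four holes. The board lies level in the housing by eye.
- **Forces:** the press ended with about 40 N at the wrist as the board reached the shoulders. This is well under the 120 N limit. After release the gripper touched nothing.
- **Surroundings:** in the last top view the listed optics, boxes and tools stand where they did. I judged this by eye only.

**What was not ideal:**
- The arm drifts slightly in tilt between moves, so the board reached the posts about 2° nose-down. I let go once the rear posts carried it, the front settled about 5 mm onto its posts, and I gripped it again level before pressing.
- Early on I turned the last joint the wrong way to its limit. I used the other limit (reading −3.1417) to take the tilt back out.
- The top camera put the housing 4 to 5 mm away from the wrist camera's figure. I used the wrist camera, and the fit agreed with it.

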